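Lock the loader rail onto the microscope deck

ROBOT

A 6-joint arm with a two-finger parallel gripper is mounted at the origin on the work surface. World frame = base frame: x ahead of the robot, y to its left, z up, the work surface at z = 0. Lengths are in m, angles in degrees, forces in N, time in s.
With the tool pointing down it reaches from about 0.325 to 1 m from the base axis. Payload 5.1 kg.
Tool frame: the origin (TCP) lies between the finger pads; the fingertips stand 14 mm ahead of it and the grasp point (between the pads) lies 5 mm behind it (r.tcp_to_tips is the distance from the TCP to the fingertips, in m); z points along the fingers, y is the direction in which the jaws open and shut (so a half turn about z gives the same grasp; the last joint's range is limited). The gripper opens to 85 mm and grips with 20 to 120 N. Pads are 22 mm wide; open, the fingers measure 114 mm over their backs; the gripper's body (76 mm by 85 mm) begins 54 mm behind the grasp point. The pads swing forward as they close: fully open they stand 13 mm farther back than shut.
Start: joints at [70.898, 7.093, 94.555, -0, 78.352, -4.733], TCP at [0.161, 0.63, 0.211] pointing down, gripper open.
Joint ranges: [-149.61, 149.61], [-58.7, 133.49], [1.44, 155.28], [-77.14, 257.14], [18.33, 153.61], [-166.67, 166.67]. Speed limits (degrees/s): [147.25, 147.25, 180, 180, 180, 180].

INTERFACE

Orientations are given as a 3x3 rotation matrix whose columns are the frame's x, y, z axes.
In Python, from station import r gives the robot as it stands.
- The arm moves only by the tool carry_out, never from a script. Its arguments are lists of equal length, an entry for each row: "hand": the opening, from 0 (shut) to 1 (fully open); "translation": the shift along the world's x, y, z in units of 25 mm (1.0 is 25 mm), a list of three; "delta_rot": the turn, a rotation vector about the world's x, y, z in units of 0.08 rad (1.0 is 0.08 rad), a list of three. In form: {"hand": [hand, ...], "translation": [[x, y, z], ...], "delta_rot": [[wx, wy, wz], ...]}. A call has exactly 10 rows; each row shifts and turns the commanded pose from where the row before left it; what a row does not reach is not made up. A row lasts 1/10 s, in which the tool goes at most 50 mm and 8.59 degrees, less where a joint would pass 70% of its speed; a pose out of reach is approached as far as the arm can. A call with a number of a shift or a turn outside -1 to 1 is refused whole. A call with a gripper value outside its range is refused whole. The fingers move at their own pace and stop on an object; "grip_force" is the grip in N (left out, the last holds). Time passes only in rows, so rows that do not move let the fingers close, or fill a call up. It gives the time, the measured TCP pose, the force and the opening at its end, in the units of the state.
- r.observe(): the state, without advancing time (a new reading comes with each control period).
- r.snapshot(name): name is "scene" or "top" or "wrist"; returns (picture, depth): 384x512x3 uint8, red, green, blue; 384x512 float32, m along the optical axis (not along the pixel's ray), 0 where there is no reading.
- r.get_calibration(name): a dict with "camera_matrix" (3x3 intrinsics, pixels), "k1" (the pictures are not rectified: a ray, as slopes to the right and down, at radius r is drawn at 1 + k1 r^2 times it, then the intrinsics apply), "eye" and "rotation" of the camera in the world. Camera axes: x right, y down, z forward; pixel columns grow to the right and rows downward; lengths in m; the calibration is good to about 2 mm. A picture is of the moment at which its call begins: read the wrist's pose just before it. get_calibration takes no time and is no camera call; for the wrist camera it gives the pose at the moment of the call.
- r.job_done(): hands the job in, once; it reports no verdict.
Trained networks look in the newest picture that a camera, given by its name, has taken for a name from the list of things; names that differ only in an ending like _2 or _b are one class to them, and where a whole thing is asked for, a point or a joint stands for the part that bears it (a point fixed in the world has none). Each returns a list of dicts, best first, with "p" (0 to 1); they miss things now and then, are a little off and sometimes report something else, mostly with a low value. They report only what shows in the picture. A call takes as long as a camera call. They do not tell look-alikes from the thing itself.
- r.search_frame(target, camera): "bbox" ([left, top, right, bottom] in pixels, round what is visible of it).
The state is a dict: "clock": time; "q": joint angles; "joint_velocities": joint speeds; "effort": joint torques, N m; "tool_pos": TCP position; "eef_rot": TCP orientation; "force": force on the tool from outside, world axes, zero at the start; "torque": the same for the moment, N m; "gripper_width": finger opening in m.
Only numpy, scipy, OpenCV 4.12 (cv2) and the standard library are available. Lean on these libraries where they do the work, as an engineer would, in place of code of your own. Each camera call takes 0.05 s, during which the arm holds its last target. There are 200 camera calls.

TASK

Fasten the slide loader's blue rail to the aluminium deck: first swing the rail about its pivot post until it lies in line with the deck against the stop pin, then put every orange T-head key on the desk down through a window and slot of its own, fully home, and give it a quarter turn so that its head locks crosswise under the deck. When all the keys are locked, turn the red torque knob clockwise until it clicks past its detent and stays there; leave everything else on the desk where it is.

Things in the scene. Friction and masses are not known exactly. Their poses are not given: they have to be found in the camera images.
- deck: aluminium deck, white skirts, fixed; 390 (y -190 to 200) x 155 mm (x -100 to 55), top 45 mm high. Origin on the desk under the slot row; x away from the robot, y along the row to the red knob (at y 161). On its top: steel pivot post at y -165 (14 mm across, 28 tall); steel stop pin at x 36.5, y 107 (12 mm across, 22 tall) that meets the far edge of the rail when in line
- pivot (a point): foot of the pivot post, on the deck's top face
- slot0 (a point): centre of a through slot in the deck, at the height of the deck's top face (45 mm above the desk); slot 52 mm along the deck's y, 32 mm along its x, 8 mm deep with free space below; sharp edges, no funnel; at y -117 mm of the deck
- slot1 (a point): centre of a through slot in the deck, at the height of the deck's top face (45 mm above the desk); slot 52 mm along the deck's y, 32 mm along its x, 8 mm deep with free space below; sharp edges, no funnel; at y -53 mm of the deck
- slot2 (a point): centre of a through slot in the deck, at the height of the deck's top face (45 mm above the desk); slot 52 mm along the deck's y, 32 mm along its x, 8 mm deep with free space below; sharp edges, no funnel; at y 11 mm of the deck
- slot3 (a point): centre of a through slot in the deck, at the height of the deck's top face (45 mm above the desk); slot 52 mm along the deck's y, 32 mm along its x, 8 mm deep with free space below; sharp edges, no funnel; at y 75 mm of the deck
- rail: loose blue rail on the deck, 60 mm wide, 8 thick, 0.4 kg; origin on its underside at the centre of its eye (18 mm square, round the post); runs along its y from -22 to 295 mm; windows 58 (y) x 38 (x) mm at y 48, 112, 176, 240 lie over the slots when its y is along the deck's y. Starts swung out 0.13 to 0.32 rad about the post, tail towards the robot; held by friction only
- tail_block (a point): centre of the yellow upright block at the rail's tail, for gripping or pushing: 12 mm (rail x) x 24 mm (rail y), from the rail's underside +8 to +38 mm; this point is at rail x = -24, y = 281, z = 23 mm
- torque_knob (a joint): turn of the red and black knob, rad, clockwise seen from above; 0 at the start, end stop at 1.35. Sprung detent: resists with about 0.15 N m, tips over at 0.68, then snaps on to the end stop and stays; let go earlier it springs back to 0. A steel hold-down finger (42 mm, along knob_grip +x, 57 to 64 mm above the desk) turns with it and ends over the rail's tail without touching
- knob_grip (a point): centre of the knob's red grip bar, on the knob's axis, 91 mm above the desk; the bar is 42 mm (its x) x 14 mm (its y) x 28 mm tall (14 mm above and below this point); axes turn with the knob; at joint value 0 the bar lies along the deck's x
- key0: T-head key, 66 mm tall, 0.16 kg, standing; origin under its centre, z up. Steel T-head 46 (x) x 26 (y) x 10 mm tall, steel stem 24 mm across from 10 to 30, orange collar 50 mm across from 30 to 36, orange grip bar 44 (x) x 14 (y) from 36 to 66; bar and head both lie along x. A half turn about z makes no difference. Three or four of key0 to key3 are present (absent ones: None). A locked key can still slide 14 mm along its slot
- key1: T-head key, 66 mm tall, 0.16 kg, standing; origin under its centre, z up. Steel T-head 46 (x) x 26 (y) x 10 mm tall, steel stem 24 mm across from 10 to 30, orange collar 50 mm across from 30 to 36, orange grip bar 44 (x) x 14 (y) from 36 to 66; bar and head both lie along x. A half turn about z makes no difference. Three or four of key0 to key3 are present (absent ones: None). A locked key can still slide 14 mm along its slot
- key2: T-head key, 66 mm tall, 0.16 kg, standing; origin under its centre, z up. Steel T-head 46 (x) x 26 (y) x 10 mm tall, steel stem 24 mm across from 10 to 30, orange collar 50 mm across from 30 to 36, orange grip bar 44 (x) x 14 (y) from 36 to 66; bar and head both lie along x. A half turn about z makes no difference. Three or four of key0 to key3 are present (absent ones: None). A locked key can still slide 14 mm along its slot
- key3: T-head key, 66 mm tall, 0.16 kg, standing; origin under its centre, z up. Steel T-head 46 (x) x 26 (y) x 10 mm tall, steel stem 24 mm across from 10 to 30, orange collar 50 mm across from 30 to 36, orange grip bar 44 (x) x 14 (y) from 36 to 66; bar and head both lie along x. A half turn about z makes no difference. Three or four of key0 to key3 are present (absent ones: None). A locked key can still slide 14 mm along its slot
- stapler: bystander, to be left alone: black desk stapler, 45 x 150 x 57 mm; origin under its centre
- barcode_scanner: bystander, to be left alone: black and grey hand-held barcode scanner lying down, 66 x 155 x 50 mm; origin under its centre
- slide_box: bystander, to be left alone: blue slide box with white lid label, 90 x 170 x 36 mm; origin under its centre
- mouse: bystander, to be left alone: black computer mouse, 100 x 60 x 30 mm; origin under its centre
- mug: bystander, to be left alone: blue ceramic mug, 84 mm across, 100 mm tall; origin under its centre
Things that resemble listed ones, but are neither listed nor needed, are in the scene too. What is shaped like the key0 but green or pink is not meant.

How it is judged (in metres and radians):
On the way, in this order (a step that is already met when the one before it is completed fails the run):
1. the rail lies in line with the deck, flat, its eye round the post (angle between the y axis of rail and the y axis of deck, either way round below 0.035 rad and horizontal distance between rail and pivot below 0.005 m and z of rail in the frame of deck between 0.042 and 0.049 m and angle between rail's own z axis and vertical below 0.05 rad), for 0.2 s.
2. every key present is down through a slot and turned crosswise, with the rail still in line and the knob not yet turned (all of step 1 and (horizontal distance between key0 and slot0 below 0.018 m or horizontal distance between key0 and slot1 below 0.018 m or horizontal distance between key0 and slot2 below 0.018 m or horizontal distance between key0 and slot3 below 0.018 m) and z of key0 in the frame of deck between 0.015 and 0.03 m and angle between each of key0, key1, key2, key3's own z axis and vertical below 0.12 rad and angle between the x axis of each of key0, key1, key2, key3 and the x axis of deck, either way round below 0.3 rad and (horizontal distance between key1 and slot0 below 0.018 m or horizontal distance between key1 and slot1 below 0.018 m or horizontal distance between key1 and slot2 below 0.018 m or horizontal distance between key1 and slot3 below 0.018 m) and z of key1 in the frame of deck between 0.015 and 0.03 m and (horizontal distance between key2 and slot0 below 0.018 m or horizontal distance between key2 and slot1 below 0.018 m or horizontal distance between key2 and slot2 below 0.018 m or horizontal distance between key2 and slot3 below 0.018 m) and z of key2 in the frame of deck between 0.015 and 0.03 m and (horizontal distance between key3 and slot0 below 0.018 m or horizontal distance between key3 and slot1 below 0.018 m or horizontal distance between key3 and slot2 below 0.018 m or horizontal distance between key3 and slot3 below 0.018 m) and z of key3 in the frame of deck between 0.015 and 0.03 m and value of joint torque_knob below 0.6 rad), for 0.2 s.
3. the knob has clicked past its detent (value of joint torque_knob above 1.15 rad), for 0.2 s.
At the end, for the whole second after the job is handed in: The rail lies flat in line with the deck (within 2 degrees); every key present is upright, fully down (underside 15 to 30 mm above the desk), its axis within 18 mm of the centre of a slot and within 17 degrees of square across it; the knob stands past 1.15 rad; rail at rest (all of step 1 and (horizontal distance between key0 and slot0 below 0.018 m or horizontal distance between key0 and slot1 below 0.018 m or horizontal distance between key0 and slot2 below 0.018 m or horizontal distance between key0 and slot3 below 0.018 m) and z of key0 in the frame of deck between 0.015 and 0.03 m and angle between each of key0, key1, key2, key3's own z axis and vertical below 0.12 rad and angle between the x axis of each of key0, key1, key2, key3 and the x axis of deck, either way round below 0.3 rad and (horizontal distance between key1 and slot0 below 0.018 m or horizontal distance between key1 and slot1 below 0.018 m or horizontal distance between key1 and slot2 below 0.018 m or horizontal distance between key1 and slot3 below 0.018 m) and z of key1 in the frame of deck between 0.015 and 0.03 m and (horizontal distance between key2 and slot0 below 0.018 m or horizontal distance between key2 and slot1 below 0.018 m or horizontal distance between key2 and slot2 below 0.018 m or horizontal distance between key2 and slot3 below 0.018 m) and z of key2 in the frame of deck between 0.015 and 0.03 m and (horizontal distance between key3 and slot0 below 0.018 m or horizontal distance between key3 and slot1 below 0.018 m or horizontal distance between key3 and slot2 below 0.018 m or horizontal distance between key3 and slot3 below 0.018 m) and z of key3 in the frame of deck between 0.015 and 0.03 m and value of joint torque_knob above 1.15 rad and linear speed of rail below 0.02 m/s); the robot touches nothing.
It fails at once if a bystander is shoved more than 6 cm from its place or tipped over (distance of any of stapler, barcode_scanner, slide_box, mouse, mug from where it was at the start of the episode above 0.06 m or angle between any of stapler, barcode_scanner, slide_box, mouse, mug's own z axis and vertical above 0.6 rad).
Of key0, key1, key2, key3 only 3 to 4 are there at a start; the rules pass over those that are not, and their reading is None.
At some moment in a run one of key0, key1, key2, key3 may be knocked a few centimetres aside while the robot is not near it.
Once in a run the grip may slacken for a moment while it holds something.
It also fails if it takes over 210 s, if anything falls off the work surface, if the arm or the gripper's body presses on something with over 40 N, if the wrist force passes 120 N, or if a joint passes its speed limit or range.

## Working session

There is one attempt and no reset: what is moved stays moved. The work goes in short steps, Python scripts to look and compute and a tool call to move; the robot and the scene stay as the last step left them, time stands still between calls to the robot, and variables do not carry over. Pictures are saved under pics/ and viewed, on a budget of 14 in all, crops included, one or two more only if the job needs it, and the job is handed in when it is done.

Besides the shell and the picture viewer there is one more tool, called after "Call:" by a JSON object that holds its "fn" and its "kwargs", one argument or row to a line. carry_out: Moves the arm, as the interface text tells. Shifts and turns lie within -1 to 1; 1 stands for 25 mm of shift or 0.08 rad of turn. Its arguments: {"type":"object","properties":{"hand":{"type":"array","items":{"type":"number"}},"translation":{"type":"array","items":{"type":"array","items":{"type":"number"}}},"delta_rot":{"type":"array","items":{"type":"array","items":{"type":"number"}}},"grip_force":{"type":"number"}},"required":["hand","translation","delta_rot"]}

```bash
mkdir -p pics; ls; cat > h.py <<'E'
import numpy as np, cv2, sys
from station import r
def snap(n):
    c=r.get_calibration(n); im,d=r.snapshot(n); return im,d,c
def pts(d,c):
    K=np.array(c["camera_matrix"]); h,w=d.shape
    u,v=np.meshgrid(np.arange(w),np.arange(h))
    p=np.stack([u,v],-1).reshape(-1,1,2).astype(np.float64)
    q=cv2.undistortPoints(p,K,np.array([c["k1"],0,0,0.])).reshape(h,w,2)
    P=np.concatenate([q*d[...,None],d[...,None]],-1)
    W=P@np.array(c["rotation"]).T+np.array(c["eye"])
    W[d<=0]=np.nan
    return W
def proj(X,c):
    R=np.array(c["rotation"]); Y=(np.atleast_2d(X)-np.array(c["eye"]))@R
    s=Y[:,:2]/Y[:,2:]; s=s*(1+c["k1"]*(s**2).sum(1,keepdims=True))
    K=np.array(c["camera_matrix"]); return s*[K[0,0],K[1,1]]+[K[0,2],K[1,2]]
def save(n,im): cv2.imwrite("pics/"+n+".png",im[...,::-1])
E
python3 - <<'E'
from h import *
o=r.observe(); print(o)
ims=[]
for n in ("scene","top"):
    im,d,c=snap(n); save(n,im); np.savez(n+".npz",im=im,d=d,**{k:np.array(v) for k,v in c.items()})
    W=pts(d,c)
    print(n,c["eye"],c["rotation"],c["camera_matrix"],c["k1"])
    for t in ("deck","rail","tail_block","torque_knob","key0","stapler","mug","mouse","slide_box","barcode_scanner"):
        for x in r.search_frame(t,n)[:6]:
            b=np.array(x["bbox"]).astype(int); u,v=(b[0]+b[2])//2,(b[1]+b[3])//2
            print(t,b,round(x["p"],2),np.round(W[min(v,383),min(u,511)],3))
E
```

```text
pics
{'clock': 0.0, 'q': array([ 7.08950419e+01,  7.13280030e+00,  9.46353873e+01, -1.46776152e-03,
        7.83503636e+01, -4.73302912e+00]), 'joint_velocities': array([-0.07781987,  0.0415716 ,  0.03739591, -0.00257875,  0.06741091,
       -0.01363979]), 'effort': array([-1.20092765e-03, -4.23628235e+01, -3.65445113e+01, -1.62227152e-04,
        7.20891388e-03, -9.53830465e-06]), 'tool_pos': array([0.16116372, 0.62902442, 0.20934744]), 'eef_rot': array([[-9.68706129e-01,  2.48209608e-01, -6.53510513e-04],
       [ 2.48210425e-01,  9.68704150e-01, -1.96335400e-03],
       [ 1.45735021e-04, -2.06412117e-03, -9.99997859e-01]]), 'force': array([ 0.65686309, -0.79255663,  0.50609289]), 'torque': array([ 0.00329676, -0.00234189, -0.02613441]), 'gripper_width': 0.08552400073683132}
scene [1.11036521 0.28801504 1.11516304] [[-0.49007725  0.72535118 -0.48341489]
 [ 0.87162965  0.41368695 -0.26291608]
 [ 0.00927595 -0.55020794 -0.83497615]] [[478.58418228   0.         263.6428345 ]
 [  0.         478.58418228 198.3760229 ]
 [  0.           0.           1.        ]] -0.07872067890205806
deck 
[... 1752 characters left out ...]
.064]
key0 [201 215 217 229] 0.53 [0.453 0.087 0.068]
key0 [300 209 319 223] 0.5 [ 0.434 -0.179  0.068]
key0 [255 206 274 228] 0.47 [ 0.448 -0.06   0.067]
stapler [384 161 418 217] 0.84 [ 0.475 -0.447  0.06 ]
stapler [348 199 380 239] 0.75 [ 0.41  -0.335  0.032]
mug [352 123 387 168] 0.82 [ 0.629 -0.403  0.007]
mouse [346 200 380 236] 0.59 [ 0.413 -0.332  0.036]
slide_box [ 76 229 137 266] 0.97 [0.424 0.38  0.041]
slide_box [154 158 171 179] 0.42 [0.607 0.192 0.106]
slide_box [ 61 170 120 191] 0.33 [0.622 0.421 0.037]
barcode_scanner [ 63 168 119 192] 0.84 [nan nan nan]
barcode_scanner [348 198 378 239] 0.49 [ 0.413 -0.332  0.036]
barcode_scanner [183 134 291 206] 0.46 [ 0.592 -0.004  0.047]
```

```bash
python3 - <<'E'
import numpy as np,cv2
im=np.load("top.npz")["im"]; c=im[115:290,140:335]
cv2.imwrite("pics/topc.png",cv2.resize(c,None,fx=4,fy=3.4286,interpolation=cv2.INTER_CUBIC)[...,::-1])
im=np.load("scene.npz")["im"]; c=im[140:320,180:400]
cv2.imwrite("pics/scenec.png",cv2.resize(c,None,fx=3.3,fy=3.3,interpolation=cv2.INTER_CUBIC)[...,::-1])
E
```

```text
(no output)
```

View pics/topc.png

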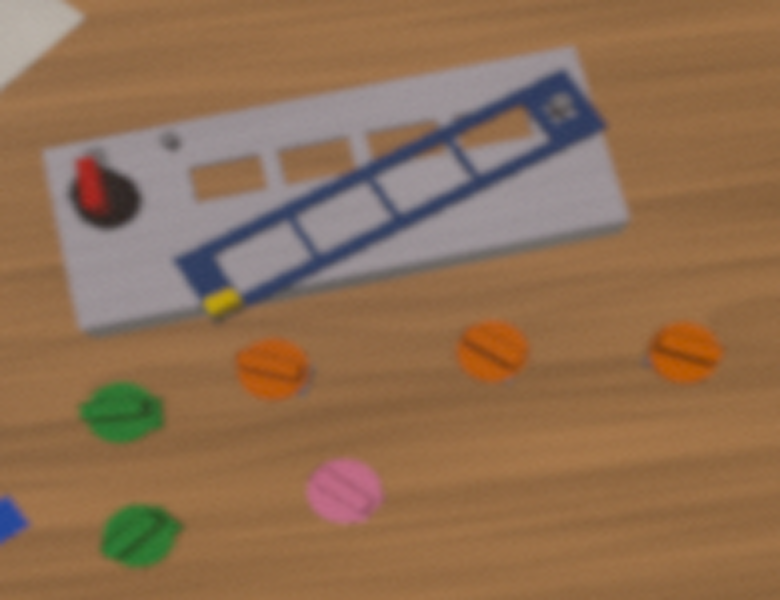

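View pics/scenec.png

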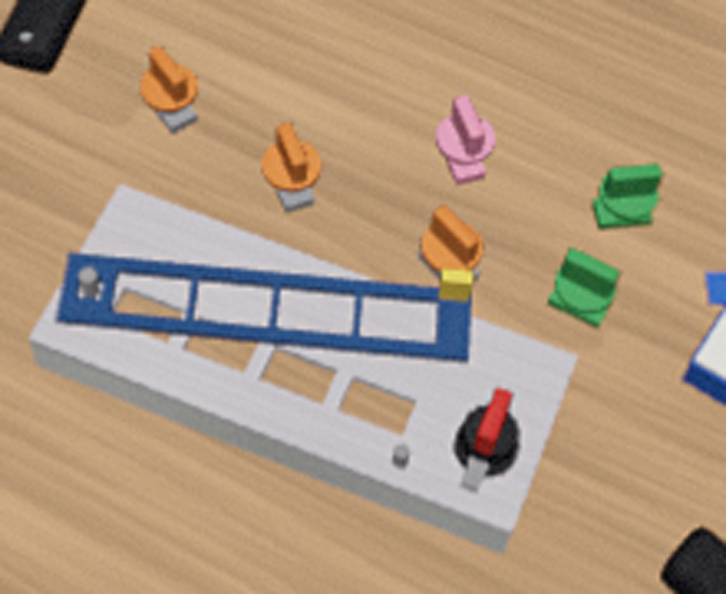

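The top crop shows three orange keys at about (208,223), (263,217), (311,217) in the full top image. The pink one at (226,258) and the green ones at (170,235) and (175,271) are look-alikes and stay. Next I'll fit the deck, rail and key poses.

```bash
cat >> h.py <<'E'
def mask(im,col):
    h=cv2.cvtColor(im,cv2.COLOR_RGB2HSV).astype(int); H,S,V=h[...,0],h[...,1],h[...,2]
    return {"orange":((H>=6)&(H<=14)&(S>205)&(V>150)),"blue":((H>=100)&(H<=120)&(S>120)),"yellow":((H>=22)&(H<=33)&(S>150)&(V>120)),"red":(((H<=4)|(H>=174))&(S>150)&(V>90))}[col]
def pca(P):
    m=(P.max(0)+P.min(0))/2; u,s,v=np.linalg.svd(P-P.mean(0)); a=v[0]
    R=np.array([[a[0],a[1]],[-a[1],a[0]]]); Q=P@R.T; mid=(np.percentile(Q,2,0)+np.percentile(Q,98,0))/2
    return mid@R, np.degrees(np.arctan2(a[1],a[0])), np.percentile(Q,98,0)-np.percentile(Q,2,0)
def keys(im,W,n=40):
    m=mask(im,"orange")&np.isfinite(W[...,0])&(W[...,2]>.02)&(W[...,2]<.2)
    k,lab,st,ce=cv2.connectedComponentsWithStats(m.astype(np.uint8)); out=[]
    for i in range(1,k):
        if st[i,4]<n: continue
        P=W[lab==i]; z=np.percentile(P[:,2],98); T=P[P[:,2]>z-.008][:,:2]; 
        if len(T)<8: continue
        out.append((pca(T),z,ce[i],st[i,4])); print("key c",np.round(out[-1][0][0],4),"ang %.1f"%out[-1][0][1],"size",np.round(out[-1][0][2],3),"z %.3f"%z,"px",ce[i].round(),st[i,4])
    return out
E
python3 - <<'E'
from h import *
for n in ("top","scene"):
    f=np.load(n+".npz"); im=f["im"]; c={k:f[k] for k in ("eye","rotation","camera_matrix")}; c["k1"]=float(f["k1"])
    W=pts(f["d"],c); print(n); keys(im,W)
    S=cv2.cvtColor(im,cv2.COLOR_RGB2HSV)[...,1]
    x,y,z=W[...,0],W[...,1],W[...,2]
    reg=(x>.42)&(x<.78)&(y>-.25)&(y<.3)
    m=reg&(z>.038)&(z<.052)&(S<70)
    k,lab,st,ce=cv2.connectedComponentsWithStats(cv2.morphologyEx(m.astype(np.uint8),cv2.MORPH_CLOSE,np.ones((5,5))))
    i=1+st[1:,4].argmax(); P=W[(lab==i)&m]
    print("deck z",np.median(P[:,2]),cv2.minAreaRect(P[:,:2].astype(np.float32)))
    m=reg&mask(im,"blue")&(z>.04)&(z<.062); P=W[m]; print("rail z",np.median(P[:,2]),cv2.minAreaRect(P[:,:2].astype(np.float32)))
    m=reg&mask(im,"yellow")&(z>.06); P=W[m];zz=np.percentile(P[:,2],95); print("tail",zz,pca(P[P[:,2]>zz-.006][:,:2]))
    m=reg&mask(im,"red"); P=W[m];zz=np.percentile(P[:,2],95); print("knob",zz,pca(P[P[:,2]>zz-.006][:,:2]))
E
```

```text
top
key c [ 0.4524 -0.0582] ang -130.2 size [0.039 0.011] z 0.069 px [264. 214.] 111
key c [ 0.4357 -0.1873] ang 62.3 size [0.039 0.013] z 0.070 px [312. 214.] 99
key c [0.4586 0.0917] ang 69.3 size [0.037 0.013] z 0.070 px [207. 222.] 191
key c [ 0.4422 -0.0484] ang -131.6 size [0.035 0.014] z 0.041 px [260. 221.] 66
key c [ 0.4211 -0.1813] ang -115.3 size [0.036 0.015] z 0.042 px [309. 222.] 68
deck z 0.045456267705881126 ((0.5980721116065979, 0.03536434471607208), (0.16451334953308105, 0.3914982080459595), 5.932163715362549)
rail z 0.053109130678515415 ((0.5879200100898743, -0.004725262522697449), (0.0482613742351532, 0.3040156960487366), 23.41823387145996)
tail 0.08642944015734902 (array([0.50822053, 0.11754793]), np.float64(111.80654168523954), array([0.01997794, 0.0100867 ]))
knob 0.10825321748983674 (array([0.6053802 , 0.19278175]), np.float64(-175.41149833412072), array([0.03440847, 0.01023593]))
scene
deck z 0.0453325068473156 ((0.5993128418922424, 0.03569898009300232), (0.1693960279226303, 0.392451673746109), 5.7898268699646)
rail z 0.05332232456223618 ((0.5900180339813232, -0.004329025745391846), (0.06278454512357712, 0.3133734166622162), 22.749774932861328)
tail 0.08391124531298388 (array([0.51349315, 0.12000292]), np.float64(-47.80881213621321), array([0.02084574, 0.00916023]))
knob 0.10802364520390603 (array([0.61280055, 0.19446646]), np.float64(6.790512798375449), array([0.03981501, 0.01228329]))
```

Call:
{"fn": "carry_out", "kwargs": {
  "hand": [0,0,0,0,0,0,0,0,0,0],
  "translation": [
    [0.4,-0.9,0],
    [0.4,-0.9,0],
    [0.4,-0.9,0],
    [0.4,-0.9,0],
    [0.4,-0.9,0],
    [0.4,-0.9,0],
    [0.4,-0.9,0],
    [0.4,-0.9,0],
    [0.4,-0.9,0],
    [0.4,-0.9,0]
  ],
  "delta_rot": [
    [0,0,0.2],
    [0,0,0.2],
    [0,0,0.2],
    [0,0,0.2],
    [0,0,0.2],
    [0,0,0.2],
    [0,0,0.2],
    [0,0,0.2],
    [0,0,0.2],
    [0,0,0.2]
  ]
}}

```text
clock: 2.1
tool_pos: [0.2616, 0.4037, 0.2108]
eef_rot: [[-0.996, 0.09, 0.0], [0.09, 0.996, 0.0], [-0.0, 0.0, -1.0]]
force: [0.0, 0.2, -0.1]
gripper_width: -0.0002
```

Call:
{"fn": "carry_out", "kwargs": {
  "hand": [0,0,0,0,0,0,0,0,0,0],
  "translation": [
    [0.8,-0.9,0],
    [0.8,-0.9,0],
    [0.8,-0.9,0],
    [0.8,-0.9,0],
    [0.8,-0.9,0],
    [0.8,-0.9,0],
    [0.8,-0.9,0],
    [0.8,-0.9,0],
    [0.8,-0.9,0],
    [0.8,-0.9,0]
  ],
  "delta_rot": [
    [0,0,0.24],
    [0,0,0.24],
    [0,0,0.24],
    [0,0,0.24],
    [0,0,0.24],
    [0,0,0.24],
    [0,0,0.24],
    [0,0,0.24],
    [0,0,0.24],
    [0,0,0.24]
  ]
}}

```text
clock: 3.1
tool_pos: [0.4621, 0.1786, 0.2108]
eef_rot: [[-0.995, -0.102, 0.001], [-0.102, 0.995, 0.0], [-0.001, 0.0, -1.0]]
force: [-0.6, 0.2, -0.1]
gripper_width: 0.0001
```

Call:
{"fn": "carry_out", "kwargs": {
  "hand": [0,0,0,0,0,0,0,0,0,0],
  "translation": [
    [0.1,-0.7,0],
    [0.2,-0.7,0],
    [0.1,-0.8,0],
    [0.2,-0.7,0],
    [0,0,0],
    [0,0,0],
    [0,0,0],
    [0,0,0],
    [0,0,0],
    [0,0,0]
  ],
  "delta_rot": [
    [0,0,0],
    [0,0,0],
    [0,0,0],
    [0,0,0],
    [0,0,0],
    [0,0,0],
    [0,0,0],
    [0,0,0],
    [0,0,0],
    [0,0,0]
  ]
}}

```text
clock: 4.1
tool_pos: [0.4762, 0.1076, 0.2106]
eef_rot: [[-0.995, -0.102, 0.0], [-0.102, 0.995, 0.0], [-0.0, 0.0, -1.0]]
force: [0.5, -0.7, -0.6]
gripper_width: 0.0
```

```bash
python3 - <<'E'
from h import *
print(r.tcp_to_tips, r.observe()["tool_pos"])
im,d,c=snap("wrist"); W=pts(d,c); save("w1",im); print(c["eye"]); 
keys(im,W)
m=mask(im,"yellow")&(W[...,2]>.06); P=W[m]; zz=np.percentile(P[:,2],95); print("tail",zz,pca(P[P[:,2]>zz-.006][:,:2]),len(P))
E
```

```text
0.014 [0.47624463 0.10755237 0.21062578]
[0.40456807 0.09998773 0.37375608]
key c [ 0.4329 -0.1854] ang 54.2 size [0.04  0.013] z 0.067 px [ 31. 117.] 284
key c [ 0.4484 -0.0487] ang 35.4 size [0.045 0.027] z 0.040 px [139. 133.] 388
key c [ 0.4536 -0.0565] ang 48.4 size [0.04  0.012] z 0.067 px [120. 141.] 394
key c [0.4588 0.0932] ang -112.3 size [0.04  0.013] z 0.067 px [250. 153.] 979
tail 0.08364379310569854 (array([0.50868415, 0.11761489]), np.float64(-67.34163337983401), array([0.02166941, 0.01073936])) 290
```

View pics/w1.png

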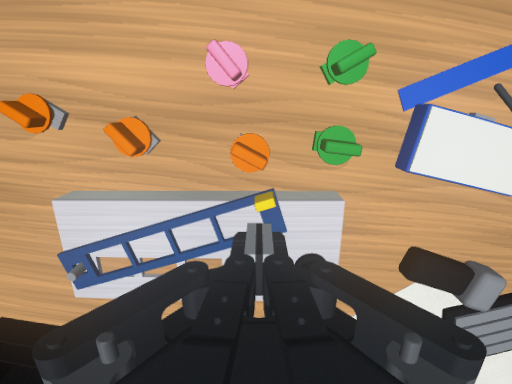

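Call:
{"fn": "carry_out", "kwargs": {
  "hand": [0,0,0,0,0,0,0,0,0,0],
  "translation": [
    [0.1,0.3,0],
    [0,0,-1],
    [0,0,-1],
    [0,0,-1],
    [0,0,-1],
    [0,0,-0.8],
    [0,0,-0.26],
    [0,0,0],
    [0.3,0.1,0],
    [0.3,0.1,0]
  ],
  "delta_rot": [
    [0,0,0],
    [0,0,0],
    [0,0,0],
    [0,0,0],
    [0,0,0],
    [0,0,0],
    [0,0,0],
    [0,0,0],
    [0,0,0],
    [0,0,0]
  ]
}}

```text
clock: 5.15
tool_pos: [0.4957, 0.1201, 0.0859]
eef_rot: [[-0.995, -0.101, 0.003], [-0.101, 0.995, 0.001], [-0.003, 0.0, -1.0]]
force: [-0.8, 0.4, 0.5]
gripper_width: 0.0
```

Call:
{"fn": "carry_out", "kwargs": {
  "hand": [0,0,0,0,0,0,0,0,0,0],
  "translation": [
    [0.3,0.1,0],
    [0.3,0.1,0],
    [0.3,0.1,0],
    [0.3,0.1,0],
    [0.3,0.1,0],
    [0.3,0.1,0],
    [0.3,0.1,0],
    [0.3,0.1,0],
    [0.2,0,0],
    [0.2,0,0]
  ],
  "delta_rot": [
    [0,0,0],
    [0,0,0],
    [0,0,0],
    [0,0,0],
    [0,0,0],
    [0,0,0],
    [0,0,0],
    [0,0,0],
    [0,0,0],
    [0,0,0]
  ]
}}

```text
clock: 6.15
tool_pos: [0.5642, 0.1397, 0.084]
eef_rot: [[-0.995, -0.101, -0.0], [-0.101, 0.995, -0.0], [0.0, -0.0, -1.0]]
force: [-0.2, 0.3, -0.3]
gripper_width: 0.0001
```

Call:
{"fn": "carry_out", "kwargs": {
  "hand": [0,0,0,0,0,0,0,0,0,0],
  "translation": [
    [0.08,0.01,0],
    [0.08,0.01,0],
    [0.08,0.01,0],
    [0,0,0],
    [0,0,0],
    [0,0,0],
    [0,0,0],
    [0,0,0],
    [0,0,0],
    [0,0,0]
  ],
  "delta_rot": [
    [0,0,0],
    [0,0,0],
    [0,0,0],
    [0,0,0],
    [0,0,0],
    [0,0,0],
    [0,0,0],
    [0,0,0],
    [0,0,0],
    [0,0,0]
  ]
}}

```text
clock: 7.15
tool_pos: [0.5698, 0.1404, 0.0841]
eef_rot: [[-0.995, -0.101, -0.0], [-0.101, 0.995, 0.0], [0.0, 0.0, -1.0]]
force: [0.1, -0.6, 0.0]
gripper_width: 0.0002
```

```bash
cat >> h.py <<'E'
def deckfit(im,W):
    S=cv2.cvtColor(im,cv2.COLOR_RGB2HSV)[...,1]; x,y,z=W[...,0],W[...,1],W[...,2]
    reg=(x>.42)&(x<.8)&(y>-.25)&(y<.3)
    m=reg&mask(im,"blue")&(z>.045)&(z<.062); P=W[m]; print("rail z",np.median(P[:,2]),cv2.minAreaRect(P[:,:2].astype(np.float32)))
    m=reg&mask(im,"yellow")&(z>.06); P=W[m]
    if len(P): zz=np.percentile(P[:,2],95); print("tail",zz,pca(P[P[:,2]>zz-.006][:,:2]))
E
python3 - <<'E'
from h import *
print(r.observe()["force"])
for n in ("top","scene"):
    im,d,c=snap(n); W=pts(d,c); save(n+"2",im); deckfit(im,W)
    if n=="scene": cv2.imwrite("pics/s2.png",cv2.resize(im[170:320,180:400],None,fx=3.3,fy=3.3,interpolation=cv2.INTER_CUBIC)[...,::-1])
E
```

```text
[ 0.12363682 -0.56594408  0.00124056]
rail z 0.053391223165420554 ((0.5915132761001587, -0.01929447054862976), (0.05380254611372948, 0.2764267325401306), 22.502220153808594)
tail 0.41947640866391994 (array([0.43238738, 0.06929348]), np.float64(177.7115692688691), array([0.01629559, 0.00528032]))
rail z 0.053338268220767926 ((0.5908547043800354, -0.004040241241455078), (0.06293325871229172, 0.3128257393836975), 23.145235061645508)
```

View pics/s2.png

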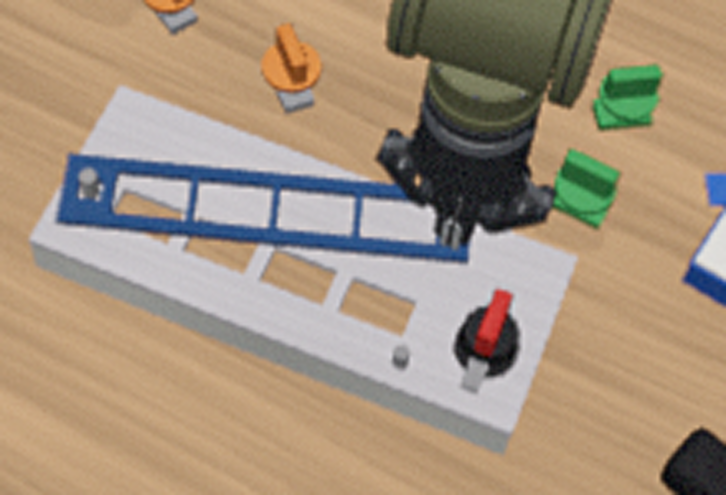

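The rail hasn't moved: the fingers passed over the block without touching it. I'll measure the real tip height.

```bash
python3 - <<'E'
from h import *
o=r.observe(); print(o["tool_pos"])
im,d,c=snap("wrist"); W=pts(d,c); save("w2",im)
for v in range(190,260,6): print(v,[tuple(np.round(W[v,u],3)) for u in (250,258,266)])
deckfit(im,W)
E
```

```text
[0.56983329 0.14038386 0.08413735]
190 [(np.float64(0.557), np.float64(0.132), np.float64(0.053)), (np.float64(0.557), np.float64(0.138), np.float64(0.052)), (np.float64(0.557), np.float64(0.144), np.float64(0.051))]
196 [(np.float64(0.565), np.float64(0.133), np.float64(0.045)), (np.float64(0.564), np.float64(0.139), np.float64(0.045)), (np.float64(0.563), np.float64(0.145), np.float64(0.047))]
202 [(np.float64(0.569), np.float64(0.133), np.float64(0.046)), (np.float64(0.569), np.float64(0.139), np.float64(0.044)), (np.float64(0.569), np.float64(0.146), np.float64(0.044))]
208 [(np.float64(0.575), np.float64(0.133), np.float64(0.046)), (np.float64(0.575), np.float64(0.14), np.float64(0.044)), (np.float64(0.574), np.float64(0.146), np.float64(0.045))]
214 [(np.float64(0.58), np.float64(0.134), np.float64(0.044)), (np.float64(0.579), np.float64(0.14), np.float64(0.045)), (np.float64(0.579), np.float64(0.147), np.float64(0.044))]
220 [(np.float64(0.585), np.float64(0.134), np.float64(0.045)), (np.float64(0.585), np.float64(0.141), np.float64(0.044)), (np.float64(0.584), np.float64(0.14
[... 667 characters left out ...]
9), np.float64(0.134)), (np.float64(0.559), np.float64(0.143), np.float64(0.132))]
250 [(np.float64(0.56), np.float64(0.135), np.float64(0.138)), (np.float64(0.56), np.float64(0.139), np.float64(0.138)), (np.float64(0.559), np.float64(0.142), np.float64(0.139))]
256 [(np.float64(0.558), np.float64(0.135), np.float64(0.146)), (np.float64(0.56), np.float64(0.139), np.float64(0.142)), (np.float64(0.56), np.float64(0.142), np.float64(0.142))]
rail z 0.05295291042414102 ((0.5767754912376404, 0.02242569625377655), (0.05949656292796135, 0.2553257346153259), 23.553333282470703)
tail 0.08380527930173577 (array([0.50920621, 0.11775074]), np.float64(-66.42959770122228), array([0.02228944, 0.01108051]))
```

View pics/w2.png

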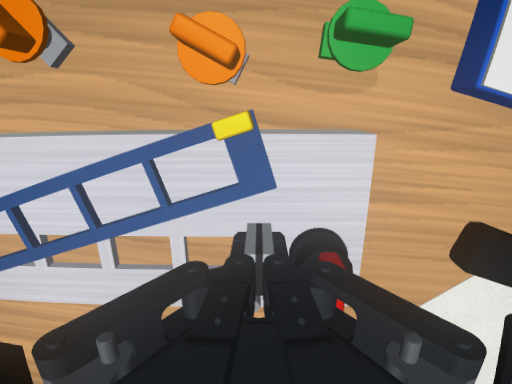

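```bash
python3 - <<'E'
from h import *
im,d,c=snap("scene"); W=pts(d,c)
o=r.observe(); T=o["tool_pos"]; x,y,z=np.moveaxis(W,-1,0)
m=(np.hypot(x-T[0],y-T[1])<.03)&(z>.058)
for a,b in ((.058,.07),(.07,.08),(.08,.09),(.09,.1),(.1,.11),(.11,.12),(.12,.13),(.13,.15)):
    k=m&(z>=a)&(z<b); print(a,k.sum(), np.round(W[k].mean(0),3) if k.any() else "", np.argwhere(k)[:2].tolist())
print(proj(T,c),proj(T-[0,0,.014],c),proj(T+[0,0,.027],c))
cv2.imwrite("pics/s3.png",cv2.resize(im[180:260,270:370],None,fx=6,fy=6,interpolation=cv2.INTER_NEAREST)[...,::-1])
E
```

```text
0.058 2 [0.56  0.132 0.059] [[244, 306], [247, 321]]
0.07 0  []
0.08 0  []
0.09 0  []
0.1 4 [0.58  0.142 0.109] [[243, 313], [244, 314]]
0.11 24 [0.579 0.141 0.116] [[239, 311], [239, 312]]
0.12 23 [0.579 0.143 0.126] [[237, 312], [238, 311]]
0.13 49 [0.578 0.142 0.141] [[230, 319], [231, 319]]
[[315.7627727  245.35186212]] [[315.18679042 248.01843557]] [[316.90641742 240.0528198 ]]
```

View pics/s3.png

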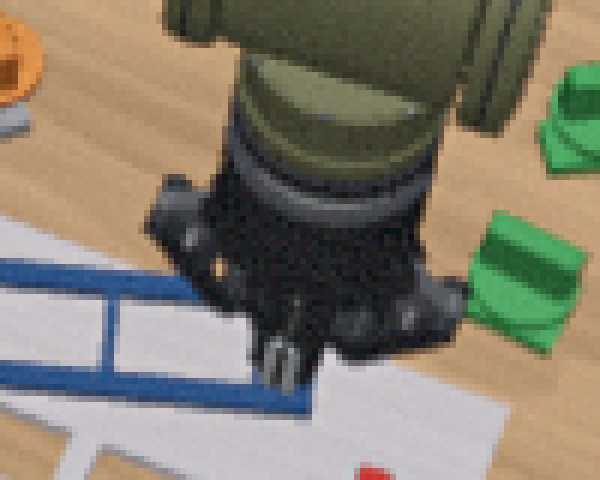

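Both cameras put the shut fingertips at z≈0.107 while the TCP reads 0.084. So the tips are about 23 mm behind the reported TCP, not 14 mm ahead of it. I'll go back, lower by that amount over free desk, and push again.

Call:
{"fn": "carry_out", "kwargs": {
  "hand": [0,0,0,0,0,0,0,0,0,0],
  "translation": [
    [-0.9,-0.2,0],
    [-0.9,-0.2,0],
    [-0.9,-0.2,0],
    [-0.9,-0.2,0],
    [-0.1,-0.1,0],
    [0,0,-0.5],
    [0,0,-0.5],
    [0,0,-0.4],
    [0,0,0],
    [0,0,0]
  ],
  "delta_rot": [
    [0,0,0],
    [0,0,0],
    [0,0,0],
    [0,0,0],
    [0,0,0],
    [0,0,0],
    [0,0,0],
    [0,0,0],
    [0,0,0],
    [0,0,0]
  ]
}}

```text
clock: 8.35
tool_pos: [0.4772, 0.1179, 0.0483]
eef_rot: [[-0.995, -0.101, -0.002], [-0.101, 0.995, -0.0], [0.002, -0.0, -1.0]]
force: [-0.1, -0.2, -0.0]
gripper_width: -0.0
```

```bash
python3 - <<'E'
from h import *
o=r.observe(); T=o["tool_pos"]; print(T,o["force"])
im,d,c=snap("wrist"); W=pts(d,c)
col=[(v,*np.round(W[v,258],3)) for v in range(214,240,2)]
print(col)
im,d,c=snap("scene"); W=pts(d,c); x,y,z=np.moveaxis(W,-1,0)
m=(np.hypot(x-T[0],y-T[1])<.03)&(z>.03)&~mask(im,"orange")&~mask(im,"yellow"); print(np.sort(z[m])[:25].round(3))
E
```

```text
[0.47724568 0.11788408 0.04827755] [-0.08451499 -0.15084602 -0.00560086]
[(214, np.float64(0.49), np.float64(0.118), np.float64(-0.0)), (216, np.float64(0.492), np.float64(0.118), np.float64(-0.001)), (218, np.float64(0.494), np.float64(0.119), np.float64(0.0)), (220, np.float64(0.495), np.float64(0.119), np.float64(0.001)), (222, np.float64(0.497), np.float64(0.119), np.float64(0.0)), (224, np.float64(0.467), np.float64(0.116), np.float64(0.074)), (226, np.float64(0.467), np.float64(0.116), np.float64(0.077)), (228, np.float64(0.467), np.float64(0.116), np.float64(0.079)), (230, np.float64(0.467), np.float64(0.116), np.float64(0.082)), (232, np.float64(0.467), np.float64(0.116), np.float64(0.084)), (234, np.float64(0.466), np.float64(0.116), np.float64(0.087)), (236, np.float64(0.467), np.float64(0.116), np.float64(0.089)), (238, np.float64(0.467), np.float64(0.116), np.float64(0.09))]
[0.031 0.032 0.032 0.033 0.033 0.034 0.034 0.035 0.035 0.035 0.035 0.035
 0.035 0.035 0.036 0.036 0.036 0.036 0.036 0.036 0.036 0.036 0.036 0.037
 0.037]
```

Call:
{"fn": "carry_out", "kwargs": {
  "hand": [0,0,0,0,0,0,0,0,0,0],
  "translation": [
    [0.2,0.05,0],
    [0.3,0.1,0],
    [0.3,0.1,0],
    [0.3,0.1,0],
    [0.3,0.1,0],
    [0.3,0.1,0],
    [0.3,0.1,0],
    [0.3,0.1,0],
    [0.3,0.1,0],
    [0.3,0.1,0]
  ],
  "delta_rot": [
    [0,0,0],
    [0,0,0],
    [0,0,0],
    [0,0,0],
    [0,0,0],
    [0,0,0],
    [0,0,0],
    [0,0,0],
    [0,0,0],
    [0,0,0]
  ]
}}

```text
clock: 9.45
tool_pos: [0.5506, 0.1418, 0.0489]
eef_rot: [[-0.995, -0.101, 0.0], [-0.101, 0.995, -0.0], [-0.0, -0.0, -1.0]]
force: [-1.0, 1.6, 0.0]
gripper_width: -0.0
```

Call:
{"fn": "carry_out", "kwargs": {
  "hand": [0,0,0,0,0,0,0,0,0,0],
  "translation": [
    [0.15,0.05,0],
    [0.1,0.03,0],
    [0.1,0.02,0],
    [0.1,0.01,0],
    [0.1,0.01,0],
    [0.05,0,0],
    [0,0,0],
    [0,0,0],
    [0,0,0],
    [0,0,0]
  ],
  "delta_rot": [
    [0,0,0],
    [0,0,0],
    [0,0,0],
    [0,0,0],
    [0,0,0],
    [0,0,0],
    [0,0,0],
    [0,0,0],
    [0,0,0],
    [0,0,0]
  ]
}}

```text
clock: 10.45
tool_pos: [0.5651, 0.1445, 0.0493]
eef_rot: [[-0.995, -0.101, 0.001], [-0.101, 0.995, -0.0], [-0.001, -0.0, -1.0]]
force: [-0.3, 0.1, -0.5]
gripper_width: 0.0001
```

```bash
python3 - <<'E'
from h import *
o=r.observe(); print(o["tool_pos"],o["force"],o["torque"])
for n in ("wrist","scene"):
    im,d,c=snap(n); W=pts(d,c); deckfit(im,W)
E
```

```text
[0.56514698 0.14452818 0.04930444] [-0.25466596  0.08624659 -0.52086701] [ 0.04815789  0.06896565 -0.00688563]
rail z 0.052923739782752194 ((0.618611216545105, 0.048275433480739594), (0.06114956736564636, 0.20696693658828735), 7.232395172119141)
rail z 0.05346660187895336 ((0.6253719329833984, 0.0032602399587631226), (0.06290914118289948, 0.3135546147823334), 6.9900803565979)
tail 0.08343249425213176 (array([0.58463711, 0.14311363]), np.float64(-66.04130408166395), array([0.01789956, 0.0132933 ]))
```

Call:
{"fn": "carry_out", "kwargs": {
  "hand": [0,0,0,0,0,0,0,0,0,0],
  "translation": [
    [0.08,0.01,0],
    [0.08,0.01,0],
    [0.08,0.01,0],
    [0,0,0],
    [0,0,0],
    [0,0,0],
    [0,0,0],
    [0,0,0],
    [0,0,0],
    [0,0,0]
  ],
  "delta_rot": [
    [0,0,0],
    [0,0,0],
    [0,0,0],
    [0,0,0],
    [0,0,0],
    [0,0,0],
    [0,0,0],
    [0,0,0],
    [0,0,0],
    [0,0,0]
  ]
}}

```text
clock: 11.55
tool_pos: [0.571, 0.1453, 0.0492]
eef_rot: [[-0.995, -0.101, 0.0], [-0.101, 0.995, -0.0], [-0.0, -0.0, -1.0]]
force: [0.7, -0.8, -0.4]
gripper_width: 0.0001
```

Call:
{"fn": "carry_out", "kwargs": {
  "hand": [0,0,0,0,0,0,0,0,0,0],
  "translation": [
    [0.08,0.01,0],
    [0,0,0],
    [0,0,0],
    [0.08,0.01,0],
    [0,0,0],
    [0,0,0],
    [0,0,0],
    [0,0,0],
    [0,0,0],
    [0,0,0]
  ],
  "delta_rot": [
    [0,0,0],
    [0,0,0],
    [0,0,0],
    [0,0,0],
    [0,0,0],
    [0,0,0],
    [0,0,0],
    [0,0,0],
    [0,0,0],
    [0,0,0]
  ]
}}

```text
clock: 12.55
tool_pos: [0.5742, 0.146, 0.049]
eef_rot: [[-0.995, -0.101, -0.002], [-0.101, 0.995, 0.0], [0.002, 0.0, -1.0]]
force: [-5.7, 0.2, 2.5]
gripper_width: 0.0001
```

```bash
python3 - <<'E'
from h import *
o=r.observe(); print(o["tool_pos"],o["force"],o["torque"])
for n in ("wrist","scene"):
    im,d,c=snap(n); W=pts(d,c); deckfit(im,W); 
    if n=="scene": cv2.imwrite("pics/s4.png",cv2.resize(im[190:310,185:365],None,fx=4.4,fy=4.4,interpolation=cv2.INTER_CUBIC)[...,::-1])
E
```

```text
[0.57421966 0.1460028  0.04900349] [-5.74169635  0.23274786  2.54648944] [ 0.03949695  0.73097708 -0.02213718]
rail z 0.05294265444424458 ((0.6239984035491943, 0.05170346423983574), (0.06105376407504082, 0.2041541486978531), 5.124842643737793)
rail z 0.05341100976530644 ((0.6297370791435242, 0.00379808247089386), (0.06184092164039612, 0.31404656171798706), 5.377633571624756)
tail 0.08431342275503323 (array([0.59439604, 0.14616275]), np.float64(102.2064972250599), array([0.01924005, 0.01305528]))
```

View pics/s4.png

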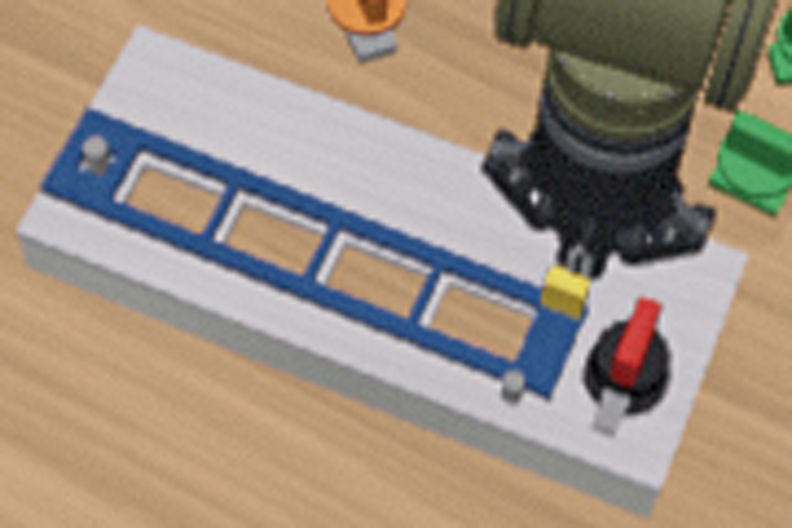

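Rail is against the pin (5.7 N push reaction, angle about 5.3° against about 5.8° for the deck). Next I'll put the wrist camera straight above the slots.

Call:
{"fn": "carry_out", "kwargs": {
  "hand": [0,0,0,0,0,0,0,0,0,0],
  "translation": [
    [-0.3,0,0],
    [0,0,0.8],
    [0,0,1],
    [0,0,1],
    [0,0,1],
    [0,-0.5,1],
    [1,-1,1],
    [1,-1,0],
    [1,-1,0],
    [1,-1,0]
  ],
  "delta_rot": [
    [0,0,0],
    [0,0,0],
    [0,0,0],
    [0,0,0],
    [0,0,0],
    [0,0,0],
    [0,0,0],
    [0,0,0],
    [0,0,0],
    [0,0,0]
  ]
}}

```text
clock: 13.65
tool_pos: [0.6687, 0.0323, 0.1947]
eef_rot: [[-0.995, -0.101, 0.003], [-0.101, 0.995, -0.0], [-0.003, -0.001, -1.0]]
force: [0.2, 1.0, 0.0]
gripper_width: -0.0002
```

Call:
{"fn": "carry_out", "kwargs": {
  "hand": [0.5,0.5,0.5,0.5,0.5,0.5,0.5,0.5,0.5,0.5],
  "translation": [
    [0.7,-0.8,0],
    [0.7,-0.8,0],
    [0,0,0],
    [0,0,0],
    [0,0,0],
    [0,0,0],
    [0,0,0],
    [0,0,0],
    [0,0,0],
    [0,0,0]
  ],
  "delta_rot": [
    [0,0,0],
    [0,0,0],
    [0,0,0],
    [0,0,0],
    [0,0,0],
    [0,0,0],
    [0,0,0],
    [0,0,0],
    [0,0,0],
    [0,0,0]
  ]
}}

```text
clock: 14.65
tool_pos: [0.7023, -0.0064, 0.1942]
eef_rot: [[-0.995, -0.101, 0.0], [-0.101, 0.995, -0.0], [-0.0, -0.0, -1.0]]
force: [-0.2, -0.1, -0.4]
gripper_width: 0.0428
```

```bash
python3 - <<'E'
from h import *
im,d,c=snap("wrist"); W=pts(d,c); save("w3",im); deckfit(im,W); print(c["eye"],r.observe()["tool_pos"])
np.savez("w3.npz",im=im,d=d,**{k:np.array(v) for k,v in c.items()})
im2,d2,c2=snap("top"); keys(im2,pts(d2,c2)); deckfit(im2,pts(d2,c2))
# slots: wood seen through (saturated, z<.02) 
x,y,z=np.moveaxis(W,-1,0)
m=((z<.03)&(x>.56)&(x<.69)&(y>-.13)&(y<.15)).astype(np.uint8)
m=cv2.morphologyEx(m,cv2.MORPH_OPEN,np.ones((3,3)))
K=np.array(c["camera_matrix"]); R=np.array(c["rotation"]); e=np.array(c["eye"])
k,lab,st,ce=cv2.connectedComponentsWithStats(m)
for i in range(1,k):
    if st[i,4]<150: continue
    v,u=np.nonzero(lab==i); q=cv2.undistortPoints(np.stack([u,v],-1)[:,None].astype(float),K,np.array([c["k1"],0,0,0.]))[:,0]
    D=np.c_[q,np.ones(len(q))]@R.T
    for zz in (.045,.037):
        P=e+D*((zz-e[2])/D[:,2:]); rc=cv2.minAreaRect(P[:,:2].astype(np.float32)); print(st[i,4],ce[i].round(),zz,np.round(rc[0],4),np.round(rc[1],4),round(rc[2],1))
E
```

```text
rail z 0.0528078232563616 ((0.6284520626068115, 0.0027350634336471558), (0.05894625931978226, 0.316925048828125), 5.260467052459717)
tail 0.08360375470418327 (array([0.5918193 , 0.14325083]), np.float64(95.9064141257167), array([0.02194496, 0.01073525]))
[ 0.63059804 -0.01396434  0.35732622] [ 0.7023181  -0.00649556  0.19417698]
key c [ 0.4479 -0.0627] ang -138.9 size [0.027 0.012] z 0.068 px [266. 217.] 110
key c [ 0.4384 -0.2094] ang 62.5 size [0.038 0.013] z 0.070 px [319. 215.] 176
rail z 0.0537658290673374 ((0.6379497051239014, -0.10869886726140976), (0.05051804706454277, 0.0799916461110115), 6.379664897918701)
1224 [198. 109.] 0.045 [ 0.638  -0.0821] [0.0295 0.0504] 5.3
1224 [198. 109.] 0.037 [ 0.6382 -0.0839] [0.0302 0.0517] 5.3
1266 [254. 109.] 0.045 [ 0.6319 -0.0199] [0.0293 0.0505] 5.8
1266 [254. 109.] 0.037 [ 0.6319 -0.0201] [0.0301 0.0518] 5.8
1234 [310. 110.] 0.045 [0.6252 0.0431] [0.0294 0.0501] 6.3
1234 [310. 110.] 0.037 [0.6251 0.0446] [0.0301 0.0514] 6.3
1166 [365. 110.] 0.045 [0.6187 0.1056] [0.0307 0.0486] 6.5
1166 [365. 110.] 0.037 [0.6184 0.1087] [0.0315 0.0498] 6.5
337 [350. 162.] 0.045 [0.6804 0.094 ] [0.0084 0.0707] 6.1
337 [350. 162.] 0.037 [0.6817 0.0967] [0.0087 0.0725] 6.1
```

View pics/w3.png

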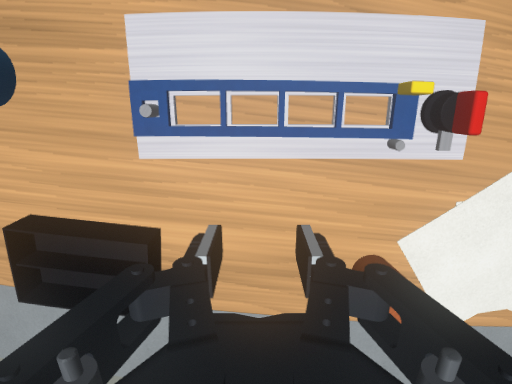

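Slots now fit: slot1 ≈ (0.632, -0.020), deck yaw ≈ 5.85°, pitch 64 mm. The view (w3) shows all four windows over their slots (centroids at columns 198, 254, 310 and 365, row about 110). Next is key A, the one nearest the tail.

Call:
{"fn": "carry_out", "kwargs": {
  "hand": [0.5,0.5,0.5,0.5,0.5,0.5,0.5,0.5,0.5,0.5],
  "translation": [
    [-0.5,0.2,0],
    [-0.5,0.2,0],
    [-0.5,0.2,0],
    [-0.5,0.2,0],
    [-0.5,0.2,0],
    [-0.5,0.2,0],
    [-0.5,0.2,0],
    [-0.5,0.2,0],
    [-0.5,0.2,0],
    [-0.5,0.2,0]
  ],
  "delta_rot": [
    [0,0,-1],
    [0,0,-1],
    [0,0,-1],
    [0,0,-1],
    [0,0,-1],
    [0,0,-1],
    [0,0,-1],
    [0,0,-1],
    [0,0,-1],
    [0,0,-1]
  ]
}}

```text
clock: 15.75
tool_pos: [0.5769, 0.0435, 0.1942]
eef_rot: [[-0.763, 0.646, 0.0], [0.646, 0.763, 0.0], [-0.0, 0.0, -1.0]]
force: [0.3, -0.5, 0.5]
gripper_width: 0.0429
```

Call:
{"fn": "carry_out", "kwargs": {
  "hand": [0.5,0.5,0.5,0.5,0.5,0.5,0.5,0.5,0.5,0.5],
  "translation": [
    [-0.5,0.2,0],
    [-0.5,0.2,0],
    [-0.5,0.2,0],
    [-0.5,0.2,0],
    [-0.5,0.2,0],
    [-0.5,0.2,0],
    [-0.5,0.2,0],
    [-0.5,0.2,0],
    [-0.5,0.2,0],
    [-0.2,0.2,0]
  ],
  "delta_rot": [
    [0,0,-1],
    [0,0,-1],
    [0,0,-1],
    [0,0,-1],
    [0,0,-1],
    [0,0,-1],
    [0,0,-1],
    [0,0,-1],
    [0,0,-1],
    [0,0,-1]
  ]
}}

```text
clock: 16.75
tool_pos: [0.459, 0.0936, 0.1942]
eef_rot: [[-0.069, 0.998, 0.0], [0.998, 0.069, 0.0], [0.0, 0.0, -1.0]]
force: [0.9, -0.0, -0.3]
gripper_width: 0.0422
```

Call:
{"fn": "carry_out", "kwargs": {
  "hand": [0.5,0.5,0.5,0.5,0.5,0.5,0.5,0.5,0.5,0.5],
  "translation": [
    [0,0,0],
    [0,0,0],
    [0,0,-0.5],
    [0,0,-0.5],
    [0,0,-0.5],
    [0,0,-0.5],
    [0,0,0],
    [0,0,0],
    [0,0,0],
    [0,0,0]
  ],
  "delta_rot": [
    [0,0,-1],
    [0,0,-1],
    [0,0,-1],
    [0,0,-1],
    [0,0,-1],
    [0,0,-0.7],
    [0,0,0],
    [0,0,0],
    [0,0,0],
    [0,0,0]
  ]
}}

```text
clock: 17.75
tool_pos: [0.4604, 0.0934, 0.1451]
eef_rot: [[0.374, 0.927, 0.002], [0.927, -0.374, 0.0], [0.001, 0.001, -1.0]]
force: [-0.9, 0.0, -0.6]
gripper_width: 0.0426
```

```bash
cat >> h.py <<'E'
def yaw(o): R=np.array(o["eef_rot"]); return np.degrees(np.arctan2(R[1,1],R[0,1]))
E
python3 - <<'E'
from h import *
o=r.observe(); print(o["tool_pos"],yaw(o),o["q"])
for n in ("wrist","scene","top"):
    im,d,c=snap(n); W=pts(d,c); print(n); keys(im,W)
    if n=="wrist": save("w4",im)
E
```

```text
[0.46043167 0.09343296 0.14512358] -21.97751087276187 [ 4.91920959e+00 -1.36835249e+01  1.20846943e+02  1.28657052e-03
  7.27433000e+01  2.68963086e+01]
wrist
key c [0.4594 0.0945] ang -112.8 size [0.04  0.013] z 0.067 px [258. 182.] 1456
key c [ 0.4424 -0.0477] ang -129.5 size [0.04  0.018] z 0.037 px [289. 291.] 389
key c [ 0.4563 -0.0496] ang -127.8 size [0.019 0.007] z 0.067 px [303. 306.] 96
scene
top
key c [ 0.439  -0.2158] ang -119.0 size [0.038 0.013] z 0.069 px [321. 215.] 174
key c [ 0.4517 -0.0579] ang -127.9 size [0.038 0.013] z 0.069 px [263. 217.] 201
```

Call:
{"fn": "carry_out", "kwargs": {
  "hand": [0.5,0.5,0.5,0.5,0.5,0.5,0.5,0.5,0.5,0.5],
  "translation": [
    [0,0,-0.8],
    [0,0,-0.8],
    [0,0,-0.8],
    [0,0,-0.7],
    [0,0,-0.6],
    [0,0,-0.5],
    [0,0,-0.4],
    [0,0,-0.3],
    [0,0,-0.3],
    [0,0,0]
  ],
  "delta_rot": [
    [0,0,0],
    [0,0,0],
    [0,0,0],
    [0,0,0],
    [0,0,0],
    [0,0,0],
    [0,0,0],
    [0,0,0],
    [0,0,0],
    [0,0,0]
  ]
}}

```text
clock: 18.9
tool_pos: [0.4602, 0.0934, 0.014]
eef_rot: [[0.375, 0.927, 0.0], [0.927, -0.375, 0.0], [0.0, 0.0, -1.0]]
force: [-0.1, 0.4, -0.0]
gripper_width: 0.0427
```

Call:
{"fn": "carry_out", "kwargs": {
  "hand": [0,0,0,0,0,0,0,0,0,0],
  "grip_force": 50,
  "translation": [
    [0,0,0],
    [0,0,0],
    [0,0,0],
    [0,0,0],
    [0,0,0],
    [0,0,0],
    [0,0,0],
    [0,0,0],
    [0,0,0],
    [0,0,0]
  ],
  "delta_rot": [
    [0,0,0],
    [0,0,0],
    [0,0,0],
    [0,0,0],
    [0,0,0],
    [0,0,0],
    [0,0,0],
    [0,0,0],
    [0,0,0],
    [0,0,0]
  ]
}}

```text
clock: 19.9
tool_pos: [0.4603, 0.094, 0.0159]
eef_rot: [[0.375, 0.927, 0.0], [0.927, -0.375, 0.001], [0.001, -0.0, -1.0]]
force: [-4.8, 0.7, 9.2]
gripper_width: 0.0132
```

Call:
{"fn": "carry_out", "kwargs": {
  "hand": [0,0,0,0,0,0,0,0,0,0],
  "translation": [
    [0,0,0.5],
    [0,0,0.8],
    [0,0,0.9],
    [0,0,0.8],
    [0.7,-0.2,0],
    [0.8,-0.3,0],
    [0.8,-0.3,0],
    [0.8,-0.3,0],
    [0.8,-0.3,0],
    [0.8,-0.3,0]
  ],
  "delta_rot": [
    [0,0,0],
    [0,0,0],
    [0,0,0],
    [0,0,0],
    [0,0,1],
    [0,0,1],
    [0,0,1],
    [0,0,1],
    [0,0,1],
    [0,0,1]
  ]
}}

```text
clock: 20.9
tool_pos: [0.5779, 0.0504, 0.0894]
eef_rot: [[-0.099, 0.995, -0.0], [0.995, 0.099, -0.0], [-0.0, -0.0, -1.0]]
force: [0.2, 0.7, -1.8]
gripper_width: 0.013
```

Call:
{"fn": "carry_out", "kwargs": {
  "hand": [0,0,0,0,0,0,0,0,0,0],
  "translation": [
    [0.8,-0.1,0],
    [0.8,-0.1,0],
    [0.3,-0.05,0],
    [0,0,0],
    [0,0,0],
    [0,0,0],
    [0,0,0],
    [0,0,0],
    [0,0,0],
    [0,0,0]
  ],
  "delta_rot": [
    [0,0,0.1],
    [0,0,0],
    [0,0,0],
    [0,0,0],
    [0,0,0],
    [0,0,0],
    [0,0,0],
    [0,0,0],
    [0,0,0],
    [0,0,0]
  ]
}}

```text
clock: 21.9
tool_pos: [0.6247, 0.0447, 0.0892]
eef_rot: [[-0.104, 0.995, 0.0], [0.995, 0.104, 0.0], [0.0, 0.0, -1.0]]
force: [-0.7, -0.7, -0.3]
gripper_width: 0.0133
```

```bash
python3 - <<'E'
from h import *
o=r.observe(); print(o["tool_pos"],yaw(o),o["gripper_width"],o["force"])
im,d,c=snap("wrist"); W=pts(d,c); np.savez("w5.npz",im=im,d=d,**{k:np.array(v) for k,v in c.items()})
im2,d2,c2=snap("scene"); np.savez("s5.npz",im=im2,d=d2,**{k:np.array(v) for k,v in c2.items()})
a=cv2.resize(im[150:320,130:380],(500,340),interpolation=cv2.INTER_CUBIC)
b=cv2.resize(im2[195:295,215:340],(500,400)[:2],interpolation=cv2.INTER_CUBIC)
save("c5",np.vstack([a,b])[:, :])
E
```

```text
[0.62474589 0.04469155 0.0891987 ] 5.961149345670202 0.01334370397122719 [-0.66816453 -0.72937388 -0.33055225]
```

View pics/c5.png

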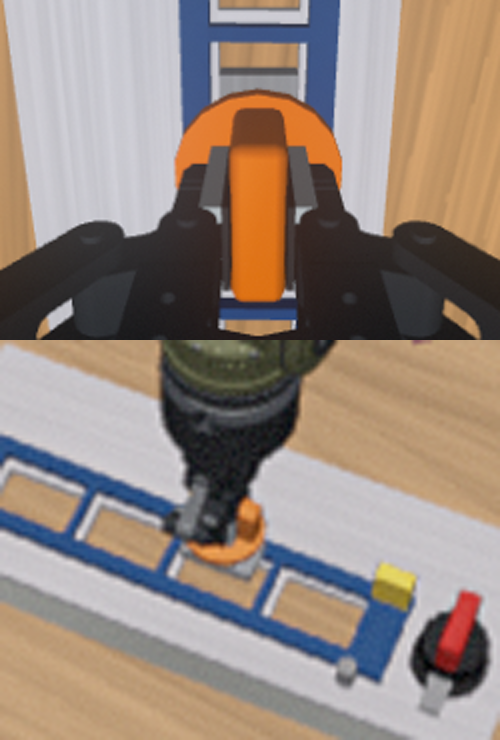

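```bash
cat >> h.py <<'E'
def held(im,W,T,a=np.radians(5.85)):
    x,y,z=np.moveaxis(W,-1,0); m=mask(im,"orange")&(np.hypot(x-T[0],y-T[1])<.05)
    P=W[m]; zz=np.percentile(P[:,2],97); R=np.array([[np.cos(a),np.sin(a)],[-np.sin(a),np.cos(a)]])
    for nm,Q in (("bar",P[P[:,2]>zz-.006]),("collar",P[(P[:,2]>zz-.036)&(P[:,2]<zz-.024)])):
        q=(Q[:,:2]-T[:2])@R.T*1000; print(nm,len(Q),"top %.3f"%zz,"deckx",np.percentile(q[:,0],[1,99]).round(1),"decky",np.percentile(q[:,1],[1,99]).round(1))
E
python3 - <<'E'
from h import *
o=r.observe(); T=o["tool_pos"]
for n in ("w5","s5"):
    f=np.load(n+".npz"); c={k:f[k] for k in ("eye","rotation","camera_matrix")}; c["k1"]=float(f["k1"])
    W=pts(f["d"],c); held(f["im"],W,T)
    # slot3 wood / rail windows in wrist: 
    if n=="w5":
        x,y,z=np.moveaxis(W,-1,0); m=mask(f["im"],"blue")&(z>.045)&(z<.062)&(y>.07)&(y<.2)
        P=W[m]; print(cv2.minAreaRect(P[:,:2].astype(np.float32)), c["eye"])
E
```

```text
bar 1900 top 0.140 deckx [-6.2  6.1] decky [-19.7  20.1]
collar 410 top 0.140 deckx [-8.9 23.6] decky [-1.3 22.7]
((0.6183571815490723, 0.11393497884273529), (0.059339556843042374, 0.0932328850030899), 5.270868301391602) [0.61725531 0.11613365 0.25233469]Traceback (most recent call last):
  File "<stdin>", line 5, in <module>
  File "h.py", line 44, in held
    P=W[m]; zz=np.percentile(P[:,2],97); R=np.array([[np.cos(a),np.sin(a)],[-np.sin(a),np.cos(a)]])
               ~~~~~~~~~~~~~^^^^^^^^^^^
    return _quantile_unchecked(
        a, q, axis, out, overwrite_input, method, keepdims, weights)
    return _ureduce(a,
                    func=_quantile_ureduce_func,
    ...<5 lines>...
                    overwrite_input=overwrite_input,
                    method=method)
    r = func(a, **kwargs)
    result = _quantile(arr,
                       quantiles=q,
    ...<2 lines>...
                       out=out,
                       weights=wgt)
    slices_having_nans = np.isnan(arr[-1, ...])
                                  ~~~^^^^^^^^^
IndexError: index -1 is out of bounds for axis 0 with size 0
```

Call:
{"fn": "carry_out", "kwargs": {
  "hand": [0,0,0,0,0,0,0,0,0,0],
  "translation": [
    [0,0,-0.3],
    [0,0,-0.3],
    [0,0,-0.3],
    [0,0,-0.2],
    [0,0,-0.2],
    [0,0,-0.1],
    [0,0,0],
    [0,0,0],
    [0,0,0],
    [0,0,0]
  ],
  "delta_rot": [
    [0,0,0],
    [0,0,0],
    [0,0,0],
    [0,0,0],
    [0,0,0],
    [0,0,0],
    [0,0,0],
    [0,0,0],
    [0,0,0],
    [0,0,0]
  ]
}}

```text
clock: 23.0
tool_pos: [0.6251, 0.0447, 0.0546]
eef_rot: [[-0.104, 0.995, 0.001], [0.995, 0.104, -0.0], [-0.0, 0.001, -1.0]]
force: [-0.1, 0.2, -2.0]
gripper_width: 0.0133
```

Call:
{"fn": "carry_out", "kwargs": {
  "hand": [0,0,0,0,0,0,0,0,0,0],
  "translation": [
    [0,0,-0.2],
    [0,0,-0.2],
    [0,0,-0.1],
    [0,0,-0.1],
    [0,0,-0.04],
    [0,0,0],
    [0,0,0],
    [0,0,0],
    [0,0,0],
    [0,0,0]
  ],
  "delta_rot": [
    [0,0,0],
    [0,0,0],
    [0,0,0],
    [0,0,0],
    [0,0,0],
    [0,0,0],
    [0,0,0],
    [0,0,0],
    [0,0,0],
    [0,0,0]
  ]
}}

```text
clock: 24.0
tool_pos: [0.6246, 0.0446, 0.0389]
eef_rot: [[-0.104, 0.995, -0.001], [0.995, 0.104, -0.0], [0.0, -0.001, -1.0]]
force: [-4.4, -0.5, 5.4]
gripper_width: 0.0135
```

Call:
{"fn": "carry_out", "kwargs": {
  "hand": [0,0,0,0,0,0,0,0,0,0],
  "translation": [
    [0,0,0.04],
    [0,0,0],
    [0,0,0],
    [0,0,0],
    [0,0,0],
    [0,0,0],
    [0,0,0],
    [0,0,0],
    [0,0,0],
    [0,0,0]
  ],
  "delta_rot": [
    [0,0,0],
    [0,0,-1],
    [0,0,-1],
    [0,0,-1],
    [0,0,-1],
    [0,0,-1],
    [0,0,-1],
    [0,0,-1],
    [0,0,-1],
    [0,0,-1]
  ]
}}

```text
clock: 25.0
tool_pos: [0.6252, 0.0443, 0.039]
eef_rot: [[0.58, 0.814, 0.001], [0.814, -0.58, -0.001], [0.0, 0.001, -1.0]]
force: [-0.7, -0.7, -1.2]
gripper_width: 0.0132
```

Call:
{"fn": "carry_out", "kwargs": {
  "hand": [0,0,0,0,0,0,0,0,0,0],
  "translation": [
    [0,0,0],
    [0,0,0],
    [0,0,0],
    [0,0,0],
    [0,0,0],
    [0,0,0],
    [0,0,0],
    [0,0,0],
    [0,0,0],
    [0,0,0]
  ],
  "delta_rot": [
    [0,0,-1],
    [0,0,-1],
    [0,0,-1],
    [0,0,-1],
    [0,0,-1],
    [0,0,-1],
    [0,0,-1],
    [0,0,-1],
    [0,0,-1],
    [0,0,-1]
  ]
}}

```text
clock: 26.0
tool_pos: [0.6252, 0.0446, 0.039]
eef_rot: [[0.989, 0.151, 0.001], [0.151, -0.989, -0.0], [0.001, 0.0, -1.0]]
force: [-0.5, -0.9, -0.2]
gripper_width: 0.0129
```

Call:
{"fn": "carry_out", "kwargs": {
  "hand": [0,0,0,0.35,0.35,0.35,0.35,0.35,0.35,0.35],
  "translation": [
    [0,0,0],
    [0,0,0],
    [0,0,0],
    [0,0,0],
    [0,0,0],
    [0,0,0],
    [0,0,0],
    [0,0,0.5],
    [0,0,1],
    [0,0,1]
  ],
  "delta_rot": [
    [0,0,-0.65],
    [0,0,0],
    [0,0,0],
    [0,0,0],
    [0,0,0],
    [0,0,0],
    [0,0,0],
    [0,0,0],
    [0,0,0],
    [0,0,0]
  ]
}}

```text
clock: 27.0
tool_pos: [0.6246, 0.0447, 0.1027]
eef_rot: [[0.995, 0.103, -0.001], [0.103, -0.995, 0.0], [-0.001, -0.0, -1.0]]
force: [-0.2, 0.1, -0.5]
gripper_width: 0.0298
```

Call:
{"fn": "carry_out", "kwargs": {
  "hand": [0.5,0.5,0.5,0.5,0.5,0.5,0.5,0.5,0.5,0.5],
  "translation": [
    [-0.8,-0.4,0.7],
    [-0.8,-0.4,0.7],
    [-0.8,-0.5,0],
    [-0.8,-0.5,0],
    [-0.8,-0.5,0],
    [-0.8,-0.5,0],
    [-0.8,-0.5,0],
    [-0.8,-0.5,0],
    [-0.4,-0.2,0],
    [0,0,0]
  ],
  "delta_rot": [
    [0,0,1],
    [0,0,1],
    [0,0,1],
    [0,0,1],
    [0,0,1],
    [0,0,1],
    [0,0,1],
    [0,0,1],
    [0,0,1],
    [0,0,0.3]
  ]
}}

```text
clock: 28.0
tool_pos: [0.4543, -0.0559, 0.1376]
eef_rot: [[0.663, 0.749, 0.001], [0.749, -0.663, -0.0], [0.001, 0.001, -1.0]]
force: [0.8, -0.6, -0.5]
gripper_width: 0.0424
```

```bash
python3 - <<'E'
from h import *
o=r.observe(); print(o["tool_pos"],yaw(o))
im,d,c=snap("wrist"); W=pts(d,c); save("w6",im); keys(im,W); deckfit(im,W)
im,d,c=snap("top"); W=pts(d,c); print("top"); keys(im,W); deckfit(im,W)
E
```

```text
[ 0.45428663 -0.05589143  0.13758058] -41.49735061004311
key c [ 0.4539 -0.0563] ang -129.7 size [0.04  0.013] z 0.067 px [261. 183.] 1410
rail z 0.05293244771279966 ((0.6347053647041321, -0.06025063246488571), (0.06151039898395538, 0.19119660556316376), 5.489537715911865)
top
key c [0.6198 0.0436] ang -175.8 size [0.034 0.013] z 0.092 px [218. 159.] 162
key c [ 0.4389 -0.2157] ang 62.1 size [0.039 0.013] z 0.070 px [321. 215.] 133
key c [ 0.444  -0.0671] ang 62.1 size [0.016 0.011] z 0.069 px [265. 221.] 67
rail z 0.05338075296788192 ((0.6273487210273743, 0.002296045422554016), (0.05087868496775627, 0.30312955379486084), 5.056556224822998)
tail 0.08644051846296183 (array([0.58917332, 0.14337237]), np.float64(98.24474008532654), array([0.01922945, 0.01027698]))
```

View pics/w6.png

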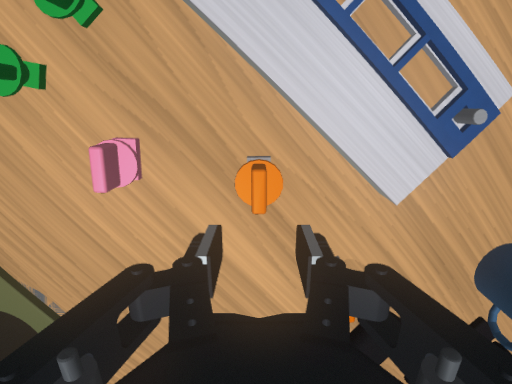

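Call:
{"fn": "carry_out", "kwargs": {
  "hand": [0.5,0.5,0.5,0.5,0.5,0.5,0.5,0.5,0.5,0.5],
  "translation": [
    [0,0,-0.8],
    [0,0,-0.8],
    [0,0,-0.8],
    [0,0,-0.7],
    [0,0,-0.6],
    [0,0,-0.5],
    [0,0,-0.3],
    [0,0,-0.32],
    [0,0,0],
    [0,0,0]
  ],
  "delta_rot": [
    [0,0,0.4],
    [0,0,0],
    [0,0,0],
    [0,0,0],
    [0,0,0],
    [0,0,0],
    [0,0,0],
    [0,0,0],
    [0,0,0],
    [0,0,0]
  ]
}}

```text
clock: 29.1
tool_pos: [0.4552, -0.0554, 0.0164]
eef_rot: [[0.638, 0.77, 0.0], [0.77, -0.638, -0.0], [0.0, 0.0, -1.0]]
force: [-0.5, 0.3, -0.2]
gripper_width: 0.0427
```

Call:
{"fn": "carry_out", "kwargs": {
  "hand": [0,0,0,0,0,0,0,0,0,0],
  "grip_force": 50,
  "translation": [
    [0,0,0],
    [0,0,0],
    [0,0,0],
    [0,0,0],
    [0,0,0],
    [0,0,0],
    [0,0,0],
    [0,0,0],
    [0,0,0],
    [0,0,0]
  ],
  "delta_rot": [
    [0,0,0],
    [0,0,0],
    [0,0,0],
    [0,0,0],
    [0,0,0],
    [0,0,0],
    [0,0,0],
    [0,0,0],
    [0,0,0],
    [0,0,0]
  ]
}}

```text
clock: 30.1
tool_pos: [0.4555, -0.0555, 0.0168]
eef_rot: [[0.638, 0.77, 0.001], [0.77, -0.638, -0.0], [0.001, 0.001, -1.0]]
force: [-0.2, 0.9, 4.7]
gripper_width: 0.0131
```

Call:
{"fn": "carry_out", "kwargs": {
  "hand": [0,0,0,0,0,0,0,0,0,0],
  "translation": [
    [0,0,0.5],
    [0,0,0.8],
    [0,0,0.9],
    [0,0,0.8],
    [0.7,0.15,0],
    [0.8,0.2,0],
    [0.8,0.2,0],
    [0.8,0.2,0],
    [0.8,0.2,0],
    [0.8,0.2,0]
  ],
  "delta_rot": [
    [0,0,0],
    [0,0,0],
    [0,0,0],
    [0,0,0],
    [0,0,1],
    [0,0,1],
    [0,0,1],
    [0,0,1],
    [0,0,1],
    [0,0,1]
  ]
}}

```text
clock: 31.1
tool_pos: [0.5723, -0.0263, 0.0907]
eef_rot: [[0.207, 0.978, -0.002], [0.978, -0.207, 0.0], [-0.0, -0.002, -1.0]]
force: [-1.7, 0.2, -0.7]
gripper_width: 0.0131
```

Call:
{"fn": "carry_out", "kwargs": {
  "hand": [0,0,0,0,0,0,0,0,0,0],
  "translation": [
    [0.8,0.1,0],
    [0.8,0.1,0],
    [0.6,0.1,0],
    [0.14,0.1,0],
    [0,0,0],
    [0,0,0],
    [0,0,0],
    [0,0,0],
    [0,0,0],
    [0,0,0]
  ],
  "delta_rot": [
    [0,0,1],
    [0,0,1],
    [0,0,1],
    [0,0,0.9],
    [0,0,0],
    [0,0,0],
    [0,0,0],
    [0,0,0],
    [0,0,0],
    [0,0,0]
  ]
}}

```text
clock: 32.1
tool_pos: [0.6307, -0.0167, 0.0912]
eef_rot: [[-0.1, 0.995, 0.0], [0.995, 0.1, -0.0], [-0.0, 0.0, -1.0]]
force: [-0.2, -0.7, -1.1]
gripper_width: 0.0132
```

```bash
python3 - <<'E'
from h import *
o=r.observe(); print(o["tool_pos"],yaw(o),o["gripper_width"],o["force"])
im,d,c=snap("wrist"); W=pts(d,c); held(im,W,o["tool_pos"])
E
```

```text
[ 0.63070212 -0.01668971  0.0912432 ] 5.710912724832084 0.013248453584855914 [-0.24850256 -0.72250386 -1.11224879]
bar 1855 top 0.141 deckx [-6.2  6.2] decky [-22.   18.1]
collar 176 top 0.141 deckx [ 0.3 23.4] decky [-0.9 20.8]
```

Call:
{"fn": "carry_out", "kwargs": {
  "hand": [0,0,0,0,0,0,0,0,0,0],
  "translation": [
    [0,0,-0.3],
    [0,0,-0.3],
    [0,0,-0.3],
    [0,0,-0.2],
    [0,0,-0.2],
    [0,0,-0.1],
    [0,0,0],
    [0,0,0],
    [0,0,0],
    [0,0,0]
  ],
  "delta_rot": [
    [0,0,0],
    [0,0,0],
    [0,0,0],
    [0,0,0],
    [0,0,0],
    [0,0,0],
    [0,0,0],
    [0,0,0],
    [0,0,0],
    [0,0,0]
  ]
}}

```text
clock: 33.15
tool_pos: [0.6311, -0.0166, 0.0566]
eef_rot: [[-0.1, 0.995, 0.001], [0.995, 0.1, -0.0], [-0.0, 0.001, -1.0]]
force: [0.2, -1.1, -1.2]
gripper_width: 0.0138
```

Call:
{"fn": "carry_out", "kwargs": {
  "hand": [0,0,0,0,0,0,0,0,0,0],
  "translation": [
    [0,0,-0.2],
    [0,0,-0.2],
    [0,0,-0.1],
    [0,0,-0.1],
    [0,0,-0.04],
    [0,0,0],
    [0,0,0],
    [0,0,0],
    [0,0,0],
    [0,0,0]
  ],
  "delta_rot": [
    [0,0,0],
    [0,0,0],
    [0,0,0],
    [0,0,0],
    [0,0,0],
    [0,0,0],
    [0,0,0],
    [0,0,0],
    [0,0,0],
    [0,0,0]
  ]
}}

```text
clock: 34.15
tool_pos: [0.6309, -0.0166, 0.0402]
eef_rot: [[-0.1, 0.995, 0.0], [0.995, 0.1, -0.0], [-0.0, 0.0, -1.0]]
force: [-1.1, 0.0, -2.3]
gripper_width: 0.013
```

Call:
{"fn": "carry_out", "kwargs": {
  "hand": [0,0,0,0,0,0,0,0,0,0],
  "translation": [
    [0,0,-0.03],
    [0,0,0],
    [0,0,0],
    [0,0,0],
    [0,0,0],
    [0,0,0],
    [0,0,0],
    [0,0,0],
    [0,0,0],
    [0,0,0]
  ],
  "delta_rot": [
    [0,0,-0.5],
    [0,0,-1],
    [0,0,-1],
    [0,0,-1],
    [0,0,-1],
    [0,0,-1],
    [0,0,-1],
    [0,0,-1],
    [0,0,-1],
    [0,0,-1]
  ]
}}

```text
clock: 35.15
tool_pos: [0.6313, -0.0164, 0.0399]
eef_rot: [[0.616, 0.788, 0.001], [0.788, -0.616, 0.0], [0.001, 0.001, -1.0]]
force: [0.4, -0.1, -0.4]
gripper_width: 0.0133
```

Call:
{"fn": "carry_out", "kwargs": {
  "hand": [0,0,0,0,0,0,0,0,0,0],
  "translation": [
    [0,0,0],
    [0,0,0],
    [0,0,0],
    [0,0,0],
    [0,0,0],
    [0,0,0],
    [0,0,0],
    [0,0,0],
    [0,0,0],
    [0,0,0]
  ],
  "delta_rot": [
    [0,0,-1],
    [0,0,-1],
    [0,0,-1],
    [0,0,-1],
    [0,0,-1],
    [0,0,-1],
    [0,0,-1],
    [0,0,-1],
    [0,0,-1],
    [0,0,-1]
  ]
}}

```text
clock: 36.15
tool_pos: [0.6313, -0.0167, 0.0399]
eef_rot: [[0.994, 0.107, 0.001], [0.107, -0.994, -0.0], [0.001, 0.0, -1.0]]
force: [0.4, -0.6, -0.8]
gripper_width: 0.0132
```

Call:
{"fn": "carry_out", "kwargs": {
  "hand": [0.35,0.35,0.35,0.35,0.35,0.35,0.35,0.35,0.35,0.35],
  "translation": [
    [0,0,0],
    [0,0,0],
    [0,0,0],
    [0,0,0.5],
    [0,0,1],
    [0,0,1],
    [-0.2,-0.2,1],
    [-0.5,-0.6,0.5],
    [-0.8,-0.8,0],
    [-0.8,-0.8,0]
  ],
  "delta_rot": [
    [0,0,0],
    [0,0,0],
    [0,0,0],
    [0,0,0],
    [0,0,0],
    [0,0,0],
    [0,0,0.8],
    [0,0,0.8],
    [0,0,0.9],
    [0,0,0.9]
  ]
}}

```text
clock: 37.15
tool_pos: [0.5736, -0.0772, 0.1416]
eef_rot: [[0.926, 0.378, 0.003], [0.378, -0.926, -0.001], [0.002, 0.002, -1.0]]
force: [0.3, 0.2, -0.3]
gripper_width: 0.0299
```

Call:
{"fn": "carry_out", "kwargs": {
  "hand": [0.5,0.5,0.5,0.5,0.5,0.5,0.5,0.5,0.5,0.5],
  "translation": [
    [-0.7,-0.7,0],
    [-0.7,-0.7,0],
    [-0.7,-0.7,0],
    [-0.7,-0.7,0],
    [-0.7,-0.7,0],
    [-0.7,-0.7,0],
    [-0.7,-0.7,0],
    [-0.5,-0.7,0],
    [0,0,0],
    [0,0,0]
  ],
  "delta_rot": [
    [0,0,1],
    [0,0,1],
    [0,0,1],
    [0,0,1],
    [0,0,1],
    [0,0,1],
    [0,0,1],
    [0,0,1],
    [0,0,0.8],
    [0,0,0]
  ]
}}

```text
clock: 38.15
tool_pos: [0.4383, -0.2172, 0.1405]
eef_rot: [[0.466, 0.885, 0.001], [0.885, -0.466, -0.001], [-0.0, 0.002, -1.0]]
force: [0.2, 0.6, -0.1]
gripper_width: 0.0425
```

```bash
python3 - <<'E'
from h import *
o=r.observe(); print(o["tool_pos"],yaw(o),o["gripper_width"],o["q"].round(0))
im,d,c=snap("wrist"); W=pts(d,c); save("w7",im); keys(im,W)
im,d,c=snap("top"); W=pts(d,c); print("top"); keys(im,W); deckfit(im,W)
E
```

```text
[ 0.43826233 -0.21723398  0.14048596] -27.79006697906958 0.042515111644396524 [-33. -11. 119.   0.  72.  -5.]
key c [ 0.4389 -0.2157] ang -115.4 size [0.041 0.014] z 0.067 px [259. 184.] 356
top
key c [ 0.625  -0.0176] ang -174.0 size [0.034 0.013] z 0.092 px [240. 155.] 157
key c [0.6199 0.0438] ang -174.3 size [0.033 0.013] z 0.092 px [218. 159.] 149
rail z 0.053693544352554134 ((0.6286826133728027, 0.0014144182205200195), (0.04626580700278282, 0.2995504140853882), 4.667215347290039)
tail 0.08688500480130237 (array([0.58882135, 0.14342638]), np.float64(96.83773361190153), array([0.01883244, 0.01179943]))
```

View pics/w7.png

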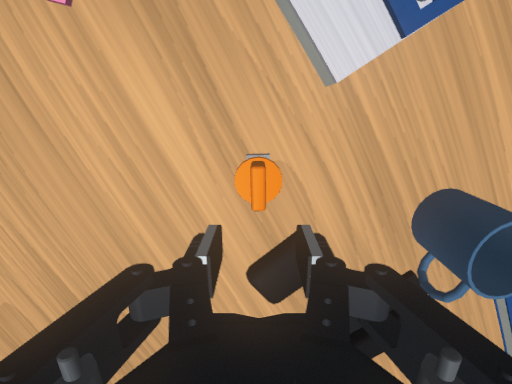

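```bash
python3 - <<'E'
from h import *
im,d,c=snap("wrist"); W=pts(d,c)
for u,v in ((285,250),(260,280),(300,240),(285,290)): print(u,v,W[v,u].round(3))
E
```

```text
285 250 [ 0.427 -0.305  0.027]
260 280 [ 0.383 -0.326  0.03 ]
300 240 [ 0.461 -0.22   0.178]
285 290 [ 0.403 -0.354  0.029]
```

Call:
{"fn": "carry_out", "kwargs": {
  "hand": [0.5,0.5,0.5,0.5,0.5,0.5,0.5,0.5,0.5,0.5],
  "translation": [
    [0.03,0.05,0],
    [0,0,0],
    [0,0,0],
    [0,0,0],
    [0,0,0],
    [0,0,0],
    [0,0,0],
    [0,0,0],
    [0,0,0],
    [0,0,0]
  ],
  "delta_rot": [
    [0,0,0.5],
    [0,0,0],
    [0,0,0],
    [0,0,0],
    [0,0,0],
    [0,0,0],
    [0,0,0],
    [0,0,0],
    [0,0,0],
    [0,0,0]
  ]
}}

```text
clock: 39.3
tool_pos: [0.4391, -0.2154, 0.1394]
eef_rot: [[0.43, 0.903, 0.0], [0.903, -0.43, -0.0], [0.0, 0.0, -1.0]]
force: [-0.2, -0.1, -0.1]
gripper_width: 0.0424
```

Mouse is 9 cm away, so it's clear.

Call:
{"fn": "carry_out", "kwargs": {
  "hand": [0.5,0.5,0.5,0.5,0.5,0.5,0.5,0.5,0.5,0.5],
  "translation": [
    [0,0,-0.8],
    [0,0,-0.8],
    [0,0,-0.8],
    [0,0,-0.7],
    [0,0,-0.6],
    [0,0,-0.5],
    [0,0,-0.4],
    [0,0,-0.3],
    [0,0,0],
    [0,0,0]
  ],
  "delta_rot": [
    [0,0,0],
    [0,0,0],
    [0,0,0],
    [0,0,0],
    [0,0,0],
    [0,0,0],
    [0,0,0],
    [0,0,0],
    [0,0,0],
    [0,0,0]
  ]
}}

```text
clock: 40.3
tool_pos: [0.4394, -0.2155, 0.0172]
eef_rot: [[0.43, 0.903, 0.0], [0.903, -0.43, -0.0], [-0.0, 0.0, -1.0]]
force: [0.6, -0.1, -0.4]
gripper_width: 0.043
```

Call:
{"fn": "carry_out", "kwargs": {
  "hand": [0,0,0,0,0,0,0,0,0,0],
  "grip_force": 50,
  "translation": [
    [0,0,0],
    [0,0,0],
    [0,0,0],
    [0,0,0],
    [0,0,0],
    [0,0,0],
    [0,0,0],
    [0,0,0],
    [0,0,0],
    [0,0,0]
  ],
  "delta_rot": [
    [0,0,0],
    [0,0,0],
    [0,0,0],
    [0,0,0],
    [0,0,0],
    [0,0,0],
    [0,0,0],
    [0,0,0],
    [0,0,0],
    [0,0,0]
  ]
}}

```text
clock: 41.3
tool_pos: [0.4396, -0.2157, 0.0176]
eef_rot: [[0.43, 0.903, 0.001], [0.903, -0.43, -0.001], [-0.0, 0.001, -1.0]]
force: [-0.7, -0.1, 5.6]
gripper_width: 0.0132
```

Call:
{"fn": "carry_out", "kwargs": {
  "hand": [0,0,0,0,0,0,0,0,0,0],
  "translation": [
    [0,0,0.5],
    [0,0,0.8],
    [0,0,0.9],
    [0,0,0.8],
    [0.5,0.5,0],
    [0.8,0.6,0],
    [0.8,0.6,0],
    [0.8,0.6,0],
    [0.8,0.6,0],
    [0.8,0.6,0]
  ],
  "delta_rot": [
    [0,0,0],
    [0,0,0],
    [0,0,0],
    [0,0,0],
    [0,0,0.8],
    [0,0,0.8],
    [0,0,0.8],
    [0,0,0.8],
    [0,0,0.8],
    [0,0,0.8]
  ]
}}

```text
clock: 42.3
tool_pos: [0.5517, -0.127, 0.0916]
eef_rot: [[0.057, 0.998, -0.001], [0.998, -0.057, 0.0], [0.0, -0.001, -1.0]]
force: [0.2, -1.1, -1.1]
gripper_width: 0.0131
```

Call:
{"fn": "carry_out", "kwargs": {
  "hand": [0,0,0,0,0,0,0,0,0,0],
  "translation": [
    [0.8,0.5,0],
    [0.8,0.5,0],
    [0.8,0.4,0],
    [0.8,0.3,0],
    [0.24,0.1,0],
    [0,0,0],
    [0,0,0],
    [0,0,0],
    [0,0,0],
    [0,0,0]
  ],
  "delta_rot": [
    [0,0,0.8],
    [0,0,0.8],
    [0,0,0.44],
    [0,0,0],
    [0,0,0],
    [0,0,0],
    [0,0,0],
    [0,0,0],
    [0,0,0],
    [0,0,0]
  ]
}}

```text
clock: 43.3
tool_pos: [0.6372, -0.0831, 0.092]
eef_rot: [[-0.103, 0.995, -0.0], [0.995, 0.103, -0.0], [-0.0, -0.0, -1.0]]
force: [0.2, -0.7, -1.5]
gripper_width: 0.013
```

```bash
python3 - <<'E'
from h import *
o=r.observe(); print(o["tool_pos"],yaw(o),o["gripper_width"],o["force"])
im,d,c=snap("wrist"); W=pts(d,c); held(im,W,o["tool_pos"])
E
```

```text
[ 0.63718368 -0.08314134  0.09198104] 5.883208914018965 0.01297055542525344 [ 0.18882364 -0.66893135 -1.54170211]
bar 1873 top 0.141 deckx [-6.3  6.2] decky [-21.3  19.1]
collar 244 top 0.141 deckx [-9.  23.4] decky [-0.3 22.1]
```

Call:
{"fn": "carry_out", "kwargs": {
  "hand": [0,0,0,0,0,0,0,0,0,0],
  "translation": [
    [0.02,0.05,0],
    [0,0,-0.3],
    [0,0,-0.3],
    [0,0,-0.3],
    [0,0,-0.2],
    [0,0,-0.2],
    [0,0,-0.1],
    [0,0,0],
    [0,0,0],
    [0,0,0]
  ],
  "delta_rot": [
    [0,0,0],
    [0,0,0],
    [0,0,0],
    [0,0,0],
    [0,0,0],
    [0,0,0],
    [0,0,0],
    [0,0,0],
    [0,0,0],
    [0,0,0]
  ]
}}

```text
clock: 44.35
tool_pos: [0.6384, -0.0817, 0.0573]
eef_rot: [[-0.103, 0.995, 0.001], [0.995, 0.103, -0.0], [-0.0, 0.001, -1.0]]
force: [0.9, 0.2, -1.3]
gripper_width: 0.0132
```

Call:
{"fn": "carry_out", "kwargs": {
  "hand": [0,0,0,0,0,0,0,0,0,0],
  "translation": [
    [0,0,-0.2],
    [0,0,-0.2],
    [0,0,-0.1],
    [0,0,-0.1],
    [0,0,-0.06],
    [0,0,0],
    [0,0,0],
    [0,0,0],
    [0,0,0],
    [0,0,0]
  ],
  "delta_rot": [
    [0,0,0],
    [0,0,0],
    [0,0,0],
    [0,0,0],
    [0,0,0],
    [0,0,0],
    [0,0,0],
    [0,0,0],
    [0,0,0],
    [0,0,0]
  ]
}}

```text
clock: 45.35
tool_pos: [0.6382, -0.0816, 0.0407]
eef_rot: [[-0.103, 0.995, 0.0], [0.995, 0.103, -0.0], [-0.0, 0.0, -1.0]]
force: [-2.3, -0.4, 2.8]
gripper_width: 0.0132
```

Call:
{"fn": "carry_out", "kwargs": {
  "hand": [0,0,0,0,0,0,0,0,0,0],
  "translation": [
    [0,0,0.02],
    [0,0,0],
    [0,0,0],
    [0,0,0],
    [0,0,0],
    [0,0,0],
    [0,0,0],
    [0,0,0],
    [0,0,0],
    [0,0,0]
  ],
  "delta_rot": [
    [0,0,-0.6],
    [0,0,-1],
    [0,0,-1],
    [0,0,-1],
    [0,0,-1],
    [0,0,-1],
    [0,0,-1],
    [0,0,-1],
    [0,0,-1],
    [0,0,-1]
  ]
}}

```text
clock: 46.35
tool_pos: [0.6385, -0.0815, 0.0407]
eef_rot: [[0.62, 0.785, 0.001], [0.785, -0.62, 0.0], [0.001, 0.001, -1.0]]
force: [0.4, -0.7, -0.7]
gripper_width: 0.0129
```

Call:
{"fn": "carry_out", "kwargs": {
  "hand": [0,0,0,0,0,0,0,0,0,0],
  "translation": [
    [0,0,0],
    [0,0,0],
    [0,0,0],
    [0,0,0],
    [0,0,0],
    [0,0,0],
    [0,0,0],
    [0,0,0],
    [0,0,0],
    [0,0,0]
  ],
  "delta_rot": [
    [0,0,-1],
    [0,0,-1],
    [0,0,-1],
    [0,0,-1],
    [0,0,-1],
    [0,0,-1],
    [0,0,-1],
    [0,0,-1],
    [0,0,-1],
    [0,0,-1]
  ]
}}

```text
clock: 47.35
tool_pos: [0.6384, -0.0817, 0.0406]
eef_rot: [[0.995, 0.103, 0.001], [0.103, -0.995, -0.0], [0.001, 0.0, -1.0]]
force: [-0.6, -1.2, -1.0]
gripper_width: 0.0128
```

Call:
{"fn": "carry_out", "kwargs": {
  "hand": [0,0.35,0.35,0.35,0.35,0.35,0.35,0.35,0.35,0.35],
  "translation": [
    [0,0,0],
    [0,0,0],
    [0,0,0],
    [0,0,0],
    [0,0,0.5],
    [0,0,1],
    [0,0,1],
    [0,0,1],
    [0,0,1],
    [0,0,1]
  ],
  "delta_rot": [
    [0,0,0],
    [0,0,0],
    [0,0,0],
    [0,0,0],
    [0,0,0],
    [0,0,0],
    [0,0,0],
    [0,0,0],
    [0,0,0],
    [0,0,0]
  ]
}}

```text
clock: 48.35
tool_pos: [0.6383, -0.0816, 0.1807]
eef_rot: [[0.994, 0.106, 0.001], [0.106, -0.994, -0.0], [0.001, 0.0, -1.0]]
force: [0.4, -0.2, 1.1]
gripper_width: 0.0296
```

Call:
{"fn": "carry_out", "kwargs": {
  "hand": [0.5,0.5,0.5,0.5,0.5,0.5,0.5,0.5,0.5,0.5],
  "translation": [
    [-0.2,1,0],
    [-0.2,1,0],
    [-0.2,1,0],
    [-0.2,1,0],
    [-0.1,1,0],
    [-0.1,1,0],
    [-0.1,1,0],
    [-0.1,1,0],
    [-0.1,1,0],
    [0,1,0]
  ],
  "delta_rot": [
    [0,0,1],
    [0,0,1],
    [0,0,1],
    [0,0,1],
    [0,0,1],
    [0,0,1],
    [0,0,1],
    [0,0,1],
    [0,0,1],
    [0,0,1]
  ]
}}

```text
clock: 49.35
tool_pos: [0.6055, 0.1695, 0.1797]
eef_rot: [[0.614, 0.789, 0.001], [0.789, -0.614, 0.0], [0.001, 0.001, -1.0]]
force: [0.5, -0.1, -0.9]
gripper_width: 0.0427
```

```bash
python3 - <<'E'
from h import *
o=r.observe(); print(o["tool_pos"],yaw(o),o["gripper_width"],o["q"].round(0))
im,d,c=snap("scene"); save("s8",im); a=im
cv2.imwrite("pics/s8.png",cv2.resize(im[185:310,185:385],None,fx=4,fy=4,interpolation=cv2.INTER_CUBIC)[...,::-1])
im,d,c=snap("top"); W=pts(d,c); print("top"); keys(im,W); deckfit(im,W)
E
```

```text
[0.60554114 0.16948305 0.17973066] -37.87982420320541 0.04273290864261013 [11.  6. 99.  0. 75. 49.]
top
key c [ 0.6331 -0.0825] ang -169.6 size [0.034 0.012] z 0.092 px [262. 149.] 144
key c [ 0.6257 -0.0176] ang -173.5 size [0.035 0.013] z 0.091 px [240. 155.] 156
key c [0.6203 0.0439] ang -174.1 size [0.033 0.013] z 0.092 px [218. 159.] 148
rail z 0.05356218009541491 ((0.6188520789146423, 0.008587256073951721), (0.050052352249622345, 0.29809755086898804), 1.4228296279907227)
tail 0.08606574879134052 (array([0.58920852, 0.14313964]), np.float64(92.08302775128892), array([0.0192059 , 0.01108728]))
```

View pics/s8.png

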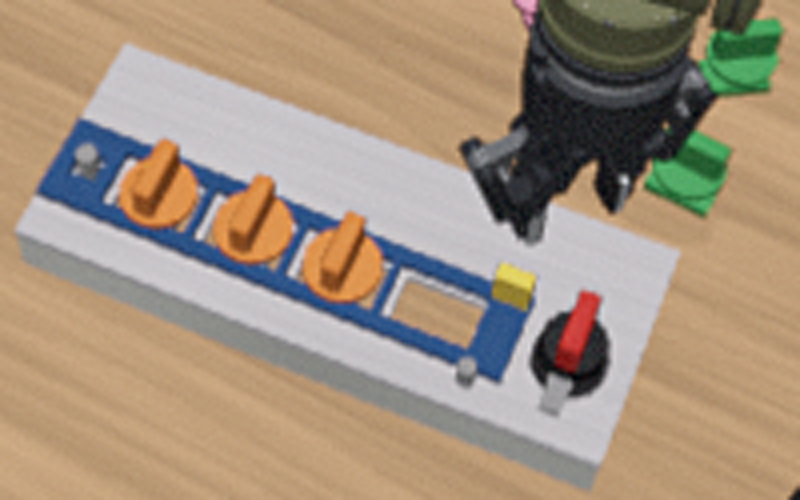

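Call:
{"fn": "carry_out", "kwargs": {
  "hand": [0.5,0.5,0.5,0.5,0.5,0.5,0.5,0.5,0.5,0.5],
  "translation": [
    [0.1,0.5,0],
    [0.06,0.48,0],
    [0,0,0],
    [0,0,0],
    [0,0,0],
    [0,0,0],
    [0,0,0],
    [0,0,0],
    [0,0,0],
    [0,0,0]
  ],
  "delta_rot": [
    [0,0,1],
    [0,0,1],
    [0,0,1],
    [0,0,1],
    [0,0,1],
    [0,0,1],
    [0,0,1],
    [0,0,1],
    [0,0,1],
    [0,0,1]
  ]
}}

```text
clock: 50.45
tool_pos: [0.6099, 0.1921, 0.1793]
eef_rot: [[-0.137, 0.991, 0.001], [0.991, 0.137, -0.0], [-0.0, 0.001, -1.0]]
force: [0.6, -0.1, 0.4]
gripper_width: 0.0427
```

Call:
{"fn": "carry_out", "kwargs": {
  "hand": [0.5,0.5,0.5,0.5,0.5,0.5,0.5,0.5,0.5,0.5],
  "translation": [
    [0,0,0],
    [0,0,0],
    [0,0,0],
    [0,0,0],
    [0,0,0],
    [0,0,0],
    [0,0,0],
    [0,0,0],
    [0,0,0],
    [0,0,0]
  ],
  "delta_rot": [
    [0,0,1],
    [0,0,1],
    [0,0,1],
    [0,0,1],
    [0,0,1],
    [0,0,1],
    [0,0,1],
    [0,0,1],
    [0,0,1],
    [0,0,1]
  ]
}}

```text
clock: 51.45
tool_pos: [0.6099, 0.1921, 0.1793]
eef_rot: [[-0.806, 0.592, 0.001], [0.592, 0.806, -0.0], [-0.001, 0.0, -1.0]]
force: [0.3, 0.5, -0.0]
gripper_width: 0.0429
```

Call:
{"fn": "carry_out", "kwargs": {
  "hand": [0.5,0.5,0.5,0.5,0.5,0.5,0.5,0.5,0.5,0.5],
  "translation": [
    [0,0,0],
    [0,0,0],
    [0,0,0],
    [0,0,0],
    [0,0,0],
    [0,0,0],
    [0,0,0],
    [0,0,0],
    [0,0,0],
    [0,0,0]
  ],
  "delta_rot": [
    [0,0,1],
    [0,0,1],
    [0,0,1],
    [0,0,1],
    [0,0,1],
    [0,0,1],
    [0,0,1],
    [0,0,1],
    [0,0,1],
    [0,0,0.2]
  ]
}}

```text
clock: 52.45
tool_pos: [0.6099, 0.1922, 0.1792]
eef_rot: [[-0.995, -0.1, 0.001], [-0.1, 0.995, -0.0], [-0.001, -0.0, -1.0]]
force: [0.8, 0.5, 0.8]
gripper_width: 0.0426
```

```bash
python3 - <<'E'
from h import *
o=r.observe(); print(o["tool_pos"],yaw(o),o["gripper_width"],o["q"].round(0))
im,d,c=snap("wrist"); W=pts(d,c); save("w9",im)
m=mask(im,"red")&(np.hypot(W[...,0]-.61,W[...,1]-.194)<.06)&(W[...,2]>.07); P=W[m]; zz=np.percentile(P[:,2],95); print(zz,len(P),pca(P[P[:,2]>zz-.006][:,:2])); deckfit(im,W)
E
```

```text
[0.60987164 0.19215751 0.17923172] 95.72429239096661 0.0426039431535696 [ 13.   7.  98.  -0.  75. -83.]
0.10587973929443815 589 (array([0.60877465, 0.19325993]), np.float64(6.026442063869528), array([0.03838675, 0.01209895]))
rail z 0.053061005773078596 ((0.6260771155357361, 0.02607816457748413), (0.05999991297721863, 0.2693815529346466), 5.487174034118652)
tail 0.08396368228585435 (array([0.59109818, 0.14466735]), np.float64(96.26061037027759), array([0.02175067, 0.01111066]))
```

Call:
{"fn": "carry_out", "kwargs": {
  "hand": [0.33,0.33,0.33,0.33,0.33,0.33,0.33,0.33,0.33,0.33],
  "translation": [
    [-0.02,0.06,0],
    [0,0,0],
    [0,0,-0.8],
    [0,0,-0.8],
    [0,0,-0.8],
    [0,0,-0.7],
    [0,0,-0.6],
    [0,0,-0.5],
    [0,0,-0.4],
    [0,0,0]
  ],
  "delta_rot": [
    [0,0,0],
    [0,0,0],
    [0,0,0],
    [0,0,0],
    [0,0,0],
    [0,0,0],
    [0,0,0],
    [0,0,0],
    [0,0,0],
    [0,0,0]
  ]
}}

```text
clock: 53.5
tool_pos: [0.6081, 0.1942, 0.0616]
eef_rot: [[-0.995, -0.1, -0.003], [-0.1, 0.995, -0.001], [0.003, -0.0, -1.0]]
force: [-0.3, 0.6, 0.1]
gripper_width: 0.0282
```

Call:
{"fn": "carry_out", "kwargs": {
  "hand": [0,0,0,0,0,0,0,0,0,0],
  "grip_force": 70,
  "translation": [
    [0,0,0],
    [0,0,0],
    [0,0,0],
    [0,0,0],
    [0,0,0],
    [0,0,0],
    [0,0,0],
    [0,0,0],
    [0,0,0],
    [0,0,0]
  ],
  "delta_rot": [
    [0,0,0],
    [0,0,0],
    [0,0,0],
    [0,0,0],
    [0,0,0],
    [0,0,0],
    [0,0,0],
    [0,0,0],
    [0,0,0],
    [0,0,0]
  ]
}}

```text
clock: 54.5
tool_pos: [0.6094, 0.194, 0.0639]
eef_rot: [[-0.995, -0.1, 0.001], [-0.1, 0.995, -0.001], [-0.001, -0.001, -1.0]]
force: [-0.2, -5.8, 0.5]
gripper_width: 0.0123
```

Call:
{"fn": "carry_out", "kwargs": {
  "hand": [0,0,0,0,0,0,0,0,0,0],
  "translation": [
    [0,0,0],
    [0,0,0],
    [0,0,0],
    [0,0,0],
    [0,0,0],
    [0,0,0],
    [0,0,0],
    [0,0,0],
    [0,0,0],
    [0,0,0]
  ],
  "delta_rot": [
    [0,0,-0.8],
    [0,0,-0.8],
    [0,0,-0.8],
    [0,0,-0.8],
    [0,0,-0.8],
    [0,0,-0.8],
    [0,0,-0.8],
    [0,0,-0.8],
    [0,0,-0.8],
    [0,0,-0.8]
  ]
}}

```text
clock: 55.5
tool_pos: [0.6095, 0.1942, 0.0639]
eef_rot: [[-0.857, 0.516, 0.001], [0.516, 0.857, -0.0], [-0.001, 0.0, -1.0]]
force: [-0.8, -4.7, 0.7]
gripper_width: 0.0125
```

Call:
{"fn": "carry_out", "kwargs": {
  "hand": [0,0,0,0,0,0,0,0,0,0],
  "translation": [
    [0,0,0],
    [0,0,0],
    [0,0,0],
    [0,0,0],
    [0,0,0],
    [0,0,0],
    [0,0,0],
    [0,0,0],
    [0,0,0],
    [0,0,0]
  ],
  "delta_rot": [
    [0,0,-0.9],
    [0,0,-0.9],
    [0,0,-0.9],
    [0,0,-0.9],
    [0,0,-0.9],
    [0,0,-0.9],
    [0,0,-0.9],
    [0,0,-0.9],
    [0,0,-0.9],
    [0,0,-0.3]
  ]
}}

```text
clock: 56.5
tool_pos: [0.6098, 0.1943, 0.0639]
eef_rot: [[-0.35, 0.937, 0.002], [0.937, 0.35, 0.0], [-0.001, 0.002, -1.0]]
force: [1.7, -5.1, 0.2]
gripper_width: 0.0125
```

```bash
python3 - <<'E'
from h import *
o=r.observe(); print(o["tool_pos"],yaw(o),o["gripper_width"],o["force"],o["torque"])
im,d,c=snap("top"); W=pts(d,c); keys(im,W)
E
```

```text
[0.60976039 0.19434071 0.06391031] 20.496411452825374 0.012524221836073424 [ 1.7339742  -5.10274795  0.15533264] [-0.65432081 -0.22501196 -0.10645575]
key c [ 0.6315 -0.0826] ang -169.6 size [0.035 0.013] z 0.092 px [262. 149.] 139
key c [ 0.6249 -0.0176] ang -173.6 size [0.035 0.013] z 0.093 px [240. 155.] 155
key c [0.6203 0.0439] ang -175.1 size [0.033 0.013] z 0.092 px [218. 159.] 150
```

Turned 75°. Now release, lift and check.

Call:
{"fn": "carry_out", "kwargs": {
  "hand": [0,0,0.3,0.3,0.3,0.3,0.3,0.3,0.3,0.3],
  "translation": [
    [0,0,0],
    [0,0,0],
    [0,0,0],
    [0,0,0],
    [0,0,0],
    [0,0,0.4],
    [0,0,1],
    [0,0,1],
    [0,0,1],
    [0,0,1]
  ],
  "delta_rot": [
    [0,0,0],
    [0,0,0],
    [0,0,0],
    [0,0,0],
    [0,0,0],
    [0,0,0],
    [0,0,0],
    [0,0,0],
    [0,0,0],
    [0,0,0]
  ]
}}

```text
clock: 57.55
tool_pos: [0.609, 0.1947, 0.1753]
eef_rot: [[-0.352, 0.936, 0.001], [0.936, 0.352, 0.001], [0.0, 0.001, -1.0]]
force: [-0.0, 0.4, 0.2]
gripper_width: 0.0255
```

Call:
{"fn": "carry_out", "kwargs": {
  "hand": [0.3,0.3,0.3,0.3,0.3,0.3,0.3,0.3,0.3,0.3],
  "translation": [
    [0,0,1],
    [-0.6,0.8,0.5],
    [-0.6,0.8,0],
    [-0.6,0.8,0],
    [-0.6,0.8,0],
    [-0.6,0.8,0],
    [-0.6,0.8,0],
    [-0.6,0.8,0],
    [0,0,0],
    [0,0,0]
  ],
  "delta_rot": [
    [0,0,0],
    [0,0,0],
    [0,0,0],
    [0,0,0],
    [0,0,0],
    [0,0,0],
    [0,0,0],
    [0,0,0],
    [0,0,0],
    [0,0,0]
  ]
}}

```text
clock: 58.55
tool_pos: [0.504, 0.3347, 0.2116]
eef_rot: [[-0.353, 0.936, 0.001], [0.936, 0.353, 0.0], [-0.0, 0.001, -1.0]]
force: [0.3, -0.2, 0.2]
gripper_width: 0.0258
```

```bash
python3 - <<'E'
from h import *
print(r.observe()["tool_pos"])
for n in ("top","scene"):
    im,d,c=snap(n); W=pts(d,c); print(n); keys(im,W); deckfit(im,W)
    m=mask(im,"red")&(np.hypot(W[...,0]-.61,W[...,1]-.194)<.06)&(W[...,2]>.07); P=W[m]; zz=np.percentile(P[:,2],95); print("knob",zz,len(P),pca(P[P[:,2]>zz-.006][:,:2]))
cv2.imwrite("pics/s9.png",cv2.resize(im[150:350,150:400],None,fx=2.9,fy=2.9,interpolation=cv2.INTER_CUBIC)[...,::-1])
E
```

```text
[0.50401511 0.33472155 0.21158812]
top
key c [ 0.6328 -0.0827] ang -171.4 size [0.033 0.012] z 0.093 px [265. 148.] 89
key c [ 0.6348 -0.0687] ang -175.8 size [0.031 0.012] z 0.063 px [258. 151.] 48
key c [ 0.6251 -0.0176] ang -171.0 size [0.034 0.012] z 0.092 px [240. 155.] 156
key c [0.621 0.044] ang -174.4 size [0.033 0.013] z 0.092 px [218. 159.] 151
rail z 0.05364896575832917 ((0.6389102339744568, 0.002940937876701355), (0.04383476823568344, 0.2935824990272522), 1.0805943012237549)
tail 0.08638046332472311 (array([0.5890381 , 0.14316582]), np.float64(97.6574024155336), array([0.01949818, 0.01033564]))
knob 0.10747667135178637 82 (array([0.60773126, 0.19260665]), np.float64(-70.38164174968874), array([0.03302233, 0.01203875]))
scene
rail z 0.05332255217001003 ((0.6296680569648743, 0.0037169605493545532), (0.061942312866449356, 0.3133818209171295), 5.283756256103516)
tail 0.08377971074684655 (array([0.59628181, 0.14675571]), np.float64(103.69474820619521), array([0.01880791, 0.00841821]))
knob 0.10730869076841834 144 (array([0.61287657, 0.19393327]), np.float64(108.96857303530946), array([0.03601549, 0.01350497]))
```

View pics/s9.png

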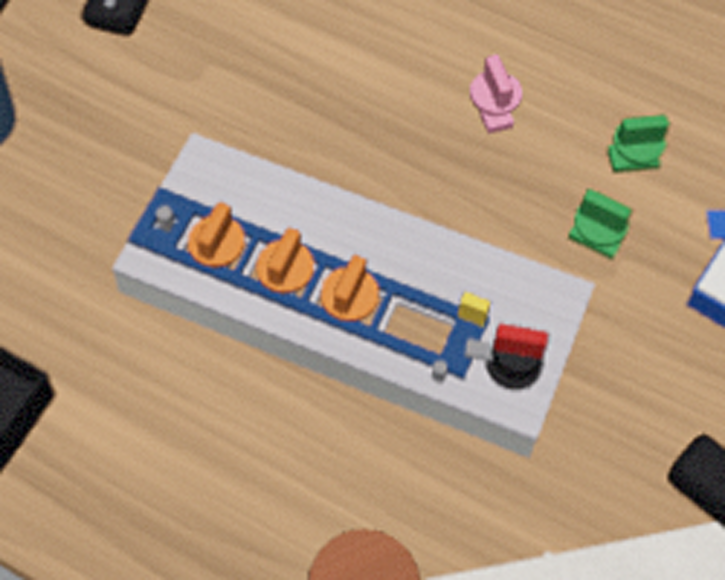

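The final view shows the three keys crosswise, the rail against the pin and the knob's finger over the rail tail. The knob bar moved from +6° to −71°, about 1.34 rad. Handing in.

```bash
python3 -c "
from station import r
r.job_done(); print(r.observe()['clock'])"
```

```text
the job is handed in; nothing more can be done
the job is handed in; nothing more can be done
```

The job is handed in: the rail is in line against the stop pin, all three orange keys are locked, and the knob has clicked past its detent. The arm finished clear of everything at about 59 s. The system gave no verdict.

**What I did**
- I pushed the rail's tail block until the rail met the stop pin.
- The keys went into slots 2, 1 and 0, each fully home, followed by a quarter turn.
- I then turned the knob clockwise about 75° and let go.
- The pink and green look-alikes were left alone.

**Last checks**
- **Rail:** 5.3° in the scene camera, against about 5.85° for the deck (limit 2°).
- **Keys:** tops at 92–93 mm, so their undersides are about 26 mm up by the top camera. That camera reads 2–3 mm high, so I take it as fully home. They are within about 4° of square across the slots.
- **Knob:** about 1.34 rad after release.

**What failed or disagreed**
- **First push missed:** it passed over the tail block. Both cameras put the shut fingertips about 23–25 mm behind the reported TCP, not the stated 14 mm ahead of it. I used the measured offset from then on.
- **Top camera's rail angle:** it read 1.1–1.4° at the end, which I discounted because the keys hide most of the rail from it. The scene camera and the earlier wrist view both gave 5.3–5.5°.
- **One key moved:** the key farthest from the knob shifted 2–3 cm on its own before I reached it, so I measured it again before grasping.
- **Bystanders:** I did not measure their final positions. I did not notice the arm touching any of them.

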